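Stack a mould set squarely against the stop

TASK

Get the mould set ready for the press. Push the heavy base plate away from you (walking it by its two near corners in turn is easiest) until its far edge lies flush against the fence of the green stop. Then lay the mould frame flat on it between the two white lines and the blue cover plate squarely on the frame, each slid gently back against the fence as it is put down so that all edges line up, and leave the other things on the bench where they are.

Things in the scene. Friction and masses are not known exactly. Their poses are not given: they have to be found in the camera images.
- base_plate: dark steel plate, 96 (x) x 130 (y) x 20 mm, 0.6 to 0.86 kg (5 to 12 N slides it), loose, too wide to grasp: push it. Origin: centre of its underside, z up; the -x long edge faces the robot, the +x one the fence, up to 0.3 rad out of square. White lines on top along x, at y = -32 and +32 mm, mark the frame's lane. It must go about 20 to 80 mm along the stop's +x.
- stop: green block, 36 (x) x 150 (y) x 46 mm (64 with its black knob), fixed. Origin: under its centre; +x away from the robot. On its -x side an aluminium fence, 150 wide, 56 high, square to x, on rods: its face is clamped somewhere from x = -32 to -62 mm, not reported, to be found by touch. It does not yield; push with no more than 60 N.
- frame: aluminium mould frame, 96 (x) x 60 (y) x 22 mm, window 72 x 36 mm, about 0.17 kg. Origin: centre of its underside, z out of its top; ends alike. Starts on rest_a, sloped 32 degrees with the -x end low (to the robot), underside centre 49 mm up: the tool must lean as much to grasp it across the 60 mm (y), then stand upright to lay it flat.
- cover: blue cover plate, 96 (x) x 60 (y) x 12 mm, about 0.19 kg. Origin: centre of its underside, z out of its top; ends and faces alike. Starts on rest_b, sloped like the frame.
- rest_a: grey slanted rest of the frame, fixed, left or right. Origin: under its 110 (x) x 50 (y) mm foot, +x to the high end (74 mm up). Panel 40 mm wide: the frame overhangs 10 mm or so each side; lip 9 mm high at the low end. Between left and right the microscope and nozzle stand reach forward to about x = 0.44 m (y -0.05 to 0.2): carry things past at x 0.36 or so.
- rest_b: grey slanted rest like rest_a, on the other side; holds the cover
- wax: blue wax block, 38 x 52 x 26 mm, bystander, origin under its centre; not to be moved by more than 20 mm
- gauge: brass slide gauge, 39 x 125 x 9 mm, lying flat, bystander, origin under its centre; not to be moved by more than 20 mm
- tester: black stone tester in its dock, 62 x 124 x 57 mm, bystander, origin under its centre; not to be moved by more than 20 mm

How it is judged:
By the outcome, as a careful person would: the job done as asked, in the order asked, and still so for the second after the job is handed in, with the robot touching nothing.
It also fails if it takes over 72 s, if anything falls off the work surface, if the arm or the gripper's body presses on something with over 40 N, if the wrist force passes 120 N, or if a joint passes its speed limit or range.

ROBOT

A 6-joint arm with a two-finger parallel gripper is mounted at the origin on a cart in front of the work surface, level with it; the furniture and walls round the work are solid. World frame = base frame: x ahead of the robot, y to its left, z up, the work surface at z = 0. Lengths are in m, angles in rad, forces in N, time in s.
With the tool pointing down it reaches from about 0.35 to 0.975 m from the base axis. Payload 4.9 kg.
Tool frame: the origin (TCP) lies at the very end of the fingers, on their centre line; the grasp point (between the pads) lies 19 mm behind it; z points along the fingers, y is the direction in which the jaws open and shut (so a half turn about z gives the same grasp; the last joint's range is limited). The gripper opens to 85 mm and grips with 20 to 120 N. Pads are 22 mm wide; open, the fingers measure 114 mm over their backs; the gripper's body (76 mm by 85 mm) begins 54 mm behind the grasp point. The pads swing forward as they close: fully open they stand 13 mm farther back than shut.
Start: joints at [-1.464, 0.053, 1.613, -0, 1.476, -0.119], TCP at [0.14, -0.609, 0.231] pointing down, gripper open.
Joint ranges: [-3.01, 3.01], [-1.01, 2.22], [0.06, 2.58], [-1.02, 4.17], [0.09, 2.62], [-3.14, 3.14]. Speed limits (rad/s): [2.57, 2.57, 3.14, 3.14, 3.14, 3.14].

INTERFACE

Orientations are given as a unit quaternion [w, x, y, z].
In Python, from plant import monitor, eyes, manip gives the robot as it stands.
- The arm moves only by the tool step_arm, never from a script. Its argument "motion" is a list of rows, each a list of 7 numbers: the shift along the world's x, y, z scaled (see below), then the turn, a rotation vector about the world's x, y, z scaled (see below), then the closure in counts, from 0 (fully open) to 255 (shut). In form: [[x, y, z, ax, ay, az, grip], ...]. A call has 1 to 10 rows; each row is the pose to reach, as a shift and turn from the pose commanded when the call began; what a row does not reach only later rows make up. The controller multiplies each number of a shift by 0.5 m and each number of a turn by 1.5 rad. A row lasts 1/10 s, in which the tool goes at most 50 mm and 8.59 degrees, less where a joint would pass 70% of its speed; a pose out of reach is approached as far as the arm can. A call with a number of a shift or a turn outside -1 to 1 is refused whole. A call with a gripper value outside its range is refused whole. The fingers move at their own pace and stop on an object; the grip force is fixed at half the most. Time passes only in rows, so rows that repeat a pose let the fingers close. It gives the time, the measured TCP pose, the force and the opening at its end, in the units of the state.
- monitor.state(): the state, without advancing time (a new reading comes with each control period).
- eyes.grab_frame(name): name is "scene" or "side" or "wrist"; returns a dict with "pixels" (400x640x3 uint8, red, green, blue), "mtx" (3x3 intrinsics, pixels), "rvec" (rotation vector, rad) and "tvec" (3), from world to camera coordinates, as OpenCV has them; the wrist camera has in their place "hand_eye" (4x4, takes a point from camera to tool coordinates, whose origin is the TCP and whose axes are the flange's). Camera axes: x right, y down, z forward; pixel columns grow to the right and rows downward; lengths in m; the calibration is good to about 2 mm. A picture is of the moment at which its call begins: read the wrist's pose just before it. There is no depth.
- manip.job_done(): hands the job in, once; it reports no verdict.
Trained networks look in the newest picture that a camera, given by its name, has taken for a name from the list of things; names that differ only in an ending like _2 or _b are one class to them, and where a whole thing is asked for, a point or a joint stands for the part that bears it (a point fixed in the world has none). Each returns a list of dicts, best first, with "p" (0 to 1); they miss things now and then, are a little off and sometimes report something else, mostly with a low value. They report only what shows in the picture. A call takes as long as a camera call.
- eyes.look_for(name, camera): "box" ([centre column, centre row, width, height] in pixels, round what is visible of it).
- eyes.pinpoint(name, camera): "uv" ([column, row] in pixels: a listed point, or the origin of a listed thing).
The state is a dict: "time": time; "joint_pos": joint angles; "joint_vel": joint speeds; "joint_efforts": joint torques, N m; "tool_pos": TCP position; "tool_rot": TCP orientation; "contact_force": force on the tool from outside, world axes, zero at the start; "ft_torque": the same for the moment, N m; "gripper_width": opening from 0.0 (shut) to 1.0 (fully open).
Only numpy, scipy, OpenCV 4.12 (cv2) and the standard library are available. Lean on these libraries where they do the work, as an engineer would, in place of code of your own. Each camera call takes 0.05 s, during which the arm holds its last target.

## Working session

There is one attempt and no reset: what is moved stays moved. The work goes in short steps, Python scripts to look and compute and a tool call to move; the robot and the scene stay as the last step left them, time stands still between calls to the robot, and variables do not carry over. Pictures are saved under pics/ and viewed, and the job is handed in when it is done.

Besides the shell and the picture viewer there is one more tool, called by a JSON object that holds its "method" and its "body". step_arm: Moves the arm, as the interface text tells. Its arguments: {"type":"object","properties":{"motion":{"type":"array","items":{"type":"array","items":{"type":"number"}}}},"required":["motion"]}

```bash
ls; mkdir -p pics; python3 - <<'E'
from plant import monitor, eyes, manip
import cv2
s=monitor.state(); print({k:(v if not hasattr(v,'tolist') else v.tolist()) for k,v in s.items()})
for c in ["scene","side"]:
    f=eyes.grab_frame(c); cv2.imwrite(f"pics/{c}0.png",f["pixels"][:,:,::-1]); print(c,f["mtx"],f["rvec"],f["tvec"])
    for n in ["base_plate","stop","frame","cover","rest_a","rest_b","wax","gauge","tester"]:
        print(n,[(d["box"],round(d["p"],2)) for d in eyes.look_for(n,c)][:2],[(d["uv"],round(d["p"],2)) for d in eyes.pinpoint(n,c)][:2])
print(monitor.state()["time"])
E
```

```text
pics
{'time': 0.0, 'joint_pos': [-1.464026885659017, 0.05334720846678562, 1.614276219440345, 3.488627903728961e-05, 1.4760051964927974, -0.1189858116121466], 'joint_vel': [-0.0018946242573077688, 0.0008284757447133859, -0.0008295204934665369, 0.0010267664087206993, -0.0012660009813612644, -0.000545839281504682], 'joint_efforts': [-0.00019166755009791814, -39.36776876449585, -37.01786756515503, -0.00010918254247371806, 0.006977536249905825, 1.1279889235993323e-05], 'tool_pos': [0.13985407722572812, -0.6085201017398694, 0.23007962467498372], 'tool_rot': [-0.0010178601820435697, 0.9936357550723373, 0.11263636023247926, 2.3580821854367338e-05], 'contact_force': [-0.30936939462526714, 0.29771731868255374, -0.5266780996764194], 'ft_torque': [0.011150698469889236, -0.0027051350827194585, 0.0014427208549247794], 'gripper_width': 1.0034589662029068}
scene [[429.03693092   0.         308.10495366]
 [  0.         429.03693092 202.69808138]
 [  0.           0.           1.        ]] [ 1.34233779 -2.28482     0.83108039] [0.24810799 0.38585868 1.10696344]
base_plate [([345.8, 196.9, 24.3, 33.3], 
[... 1067 characters left out ...]
], 0.82)]
stop [([320.4, 187.0, 40.1, 32.6], 0.84)] [([314.3, 193.5], 0.98)]
frame [([404.0, 170.1, 34.6, 25.9], 0.62)] [([395.8, 175.3], 0.85)]
cover [([278.8, 265.3, 54.9, 43.2], 0.63)] [([276.9, 271.4], 0.8)]
rest_a [([280.6, 286.1, 62.7, 38.2], 0.84), ([399.9, 178.7, 33.3, 20.4], 0.59)] [([280.3, 294.5], 0.98), ([401.6, 183.3], 0.79)]
rest_b [([280.6, 286.1, 62.7, 38.2], 0.84), ([399.9, 178.7, 33.3, 20.4], 0.59)] [([280.3, 294.5], 0.98), ([401.6, 183.3], 0.79)]
wax [([376.9, 229.7, 23.1, 21.3], 0.87)] [([375.1, 235.0], 0.55)]
gauge [([352.8, 256.1, 56.1, 18.9], 0.67)] [([350.8, 251.8], 0.72), ([277.0, 268.2], 0.49)]
tester [([337.1, 170.1, 31.1, 17.9], 0.79)] [([339.3, 176.5], 0.84)]
1.9
```

View pictures.

View pics/scene0.png

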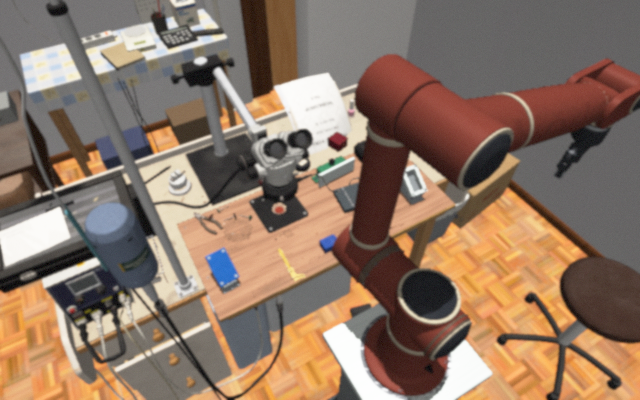

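View pics/side0.png

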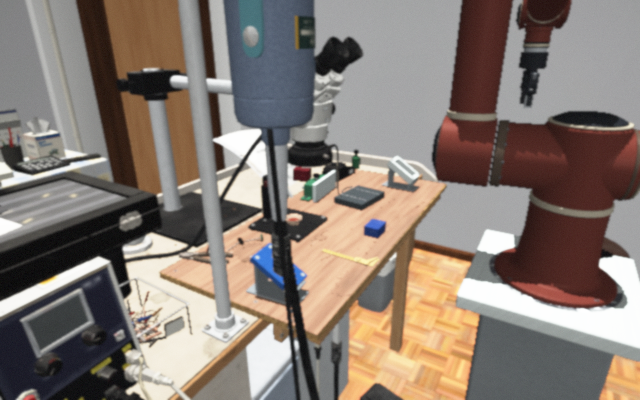

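```bash
cat > h.py <<'E'
import numpy as np, cv2
from scipy.spatial.transform import Rotation as R
from plant import monitor, eyes, manip
def q2R(q): return R.from_quat([q[1],q[2],q[3],q[0]]).as_matrix()
def tool():
    s=monitor.state(); T=np.eye(4); T[:3,:3]=q2R(s["tool_rot"]); T[:3,3]=s["tool_pos"]; return T,s
def cam(c,save=None):
    T,s=tool(); f=eyes.grab_frame(c)
    if c=="wrist": W=T@np.array(f["hand_eye"])   # cam->world
    else:
        M=np.eye(4); M[:3,:3]=cv2.Rodrigues(np.array(f["rvec"],float))[0]; M[:3,3]=np.ravel(f["tvec"]); W=np.linalg.inv(M)
    if save: cv2.imwrite(save,f["pixels"][:,:,::-1])
    return np.array(f["mtx"]),W,f["pixels"]
def ray(K,W,uv):
    d=np.linalg.inv(K)@np.array([uv[0],uv[1],1.]); d=W[:3,:3]@d; return W[:3,3],d/np.linalg.norm(d)
def onz(K,W,uv,z):
    o,d=ray(K,W,uv); return o+d*(z-o[2])/d[2]
def proj(K,W,P):
    P=np.atleast_2d(P); M=np.linalg.inv(W); p=P@M[:3,:3].T+M[:3,3]; p=p@K.T; return p[:,:2]/p[:,2:]
E
python3 - <<'E'
from h import *
Ks,Ws,_=cam("scene");Kd,Wd,_=cam("side")
def tri(a,b,n):
    o1,d1=ray(Ks,Ws,a);o2,d2=ray(Kd,Wd,b)
    A=np.array([d1,-d2]).T; t=np.linalg.lstsq(A,o2-o1,rcond=None)[0]
    p=o1+t[0]*d1;q=o2+t[1]*d2; print(n,((p+q)/2).round(3),np.linalg.norm(p-q).round(4))
tri((356,197),(362,198),"plate");tri((331.9,173.8),(314.3,193.5),"stop");tri((413.4,182.4),(395.8,175.3),"frame")
tri((412.2,193.3),(401.6,183.3),"rest_fr");tri((225,266),(277,271),"cover");tri((327.6,244.8),(375,235),"wax");tri((292,266.7),(351,252),"gauge");tri((371,151),(339,176),"tester")
print("rest cover",onz(Kd,Wd,(280.3,294.5),0)); print("cams",Ws[:3,3],Wd[:3,3])
for n,a in dict(plate=(362,198),stop=(314.3,193.5),rfr=(401.6,183.3),wax=(375,235),g=(351,252)).items(): print(n,onz(Kd,Wd,a,0))
K,W,im=cam("wrist","pics/w0.png"); print(K,W, eyes.grab_frame("wrist")["hand_eye"])
print(monitor.state()["time"])
E
```

```text
plate [ 0.499 -0.177  0.009] 0.0052
stop [ 0.654 -0.172 -0.008] 0.0074
frame [ 0.461 -0.378  0.021] 0.0144
rest_fr [ 0.432 -0.355  0.006] 0.0133
cover [0.447 0.311 0.038] 0.0023
wax [ 0.384  0.    -0.004] 0.009
gauge [0.372 0.137 0.01 ] 0.0138
tester [ 0.67  -0.356 -0.002] 0.0067
rest cover [0.43232065 0.32560565 0.        ]
cams [-0.25889723  0.40913758  1.09607994] [0.05167953 0.82578717 0.44005431]
plate [ 0.50481198 -0.19526637  0.        ]
stop [ 0.64887707 -0.15744451  0.        ]
rfr [ 4.46544131e-01 -3.79284400e-01 -5.55111512e-17]
wax [0.37519203 0.01175299 0.        ]
g [0.3888196  0.11576437 0.        ]
[[305.39729819   0.         319.53113749]
 [  0.         305.39729819 204.63541327]
 [  0.           0.           1.        ]] [[ 2.23627356e-01 -9.25257254e-01 -3.06414457e-01  2.19396044e-01]
 [-9.74674676e-01 -2.12381023e-01 -7.00255413e-02 -5.91229462e-01]
 [-2.84975746e-04  3.14314038e-01 -9.49319021e-01  3.72917104e-01]
 [ 0.00000000e+00  0.00000000e+00  0.00000000e+00  1.00000000e+00]] [[-2.51662281e-04 -9.49315369e-01 -3.14325098e-01  8.14537789e-02]
 [ 9.99999926e-01 -1.46968916e-04 -3.56772057e-04  3.53943872e-04]
 [ 2.92493178e-04 -3.14325164e-01  9.49315335e-01 -1.41622166e-01]
 [ 0.00000000e+00  0.00000000e+00  0.00000000e+00  1.00000000e+00]]
2.1
```

{"method": "step_arm", "body": {"motion": [[0.08,0.06,0.04,0,0,-0.05,0],[0.16,0.13,0.06,0,0,-0.1,0],[0.24,0.21,0.06,0,0,-0.15,0],[0.32,0.29,0.06,0,0,-0.15,0],[0.4,0.37,0.06,0,0,-0.15,0],[0.47,0.45,0.06,0,0,-0.15,0],[0.54,0.52,0.06,0,0,-0.15,0],[0.61,0.6,0.06,0,0,-0.15,0],[0.66,0.66,0.06,0,0,-0.15,0],[0.68,0.68,0.06,0,0,-0.15,0]]}}

```text
time: 3.1
tool_pos: [0.4814, -0.2667, 0.2616]
tool_rot: [0.0, 1.0, 0.001, 0.0]
contact_force: [-0.6, -0.3, 0.3]
gripper_width: 0.996
```

```bash
python3 - <<'E'
from h import *
K,W,im=cam("wrist","pics/w1.png")
for n in ["base_plate","stop","frame","rest_a","tester"]:
        print(n,[(d["box"],round(d["p"],2)) for d in eyes.look_for(n,"wrist")][:2],[(d["uv"],round(d["p"],2)) for d in eyes.pinpoint(n,"wrist")][:2])
s=monitor.state(); print(s["tool_pos"],s["tool_rot"],s["time"],s["joint_pos"])
np.savez("w1.npz",K=K,W=W)
E
```

```text
base_plate [([251.8, 149.9, 109.5, 88.2], 0.59)] [([252.4, 147.2], 0.61)]
stop [([225.0, 31.7, 149.2, 61.4], 0.92)] [([232.9, 23.3], 0.7)]
frame [([392.8, 215.1, 66.1, 69.8], 0.79)] [([389.2, 210.4], 0.58)]
rest_a [([387.6, 190.1, 53.7, 65.0], 0.77)] [([381.1, 193.8], 0.88)]
tester [([393.7, 19.6, 117.6, 39.3], 0.9)] [([394.2, 10.2], 0.6)]
[ 0.4793961  -0.26993134  0.26132312] [ 2.55443309e-05  9.99999909e-01 -4.26227267e-04  4.63723696e-06] 3.65 [-6.48081235e-01 -1.42615591e-01  1.75214877e+00 -3.51742294e-05
  1.53202126e+00  9.23568909e-01]
```

View pics/w1.png

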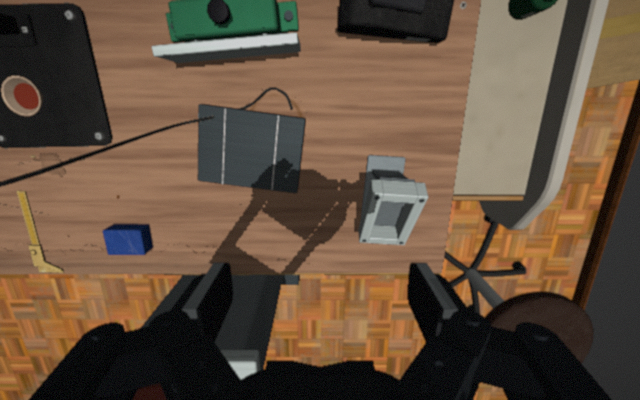

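```bash
python3 - <<'E'
import cv2,numpy as np
im=cv2.imread("pics/w1.png")
c=im[0:200,140:320]; cv2.imwrite("pics/w1a.png",cv2.resize(c,None,fx=3,fy=3,interpolation=cv2.INTER_CUBIC)) if 0 else cv2.imwrite("pics/w1a.png",cv2.resize(c,None,fx=3,fy=3,interpolation=cv2.INTER_CUBIC))
c=im[150:250,350:440]; cv2.imwrite("pics/w1b.png",cv2.resize(c,None,fx=6,fy=6,interpolation=cv2.INTER_CUBIC))
E
```

```text
(no output)
```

View pics/w1a.png

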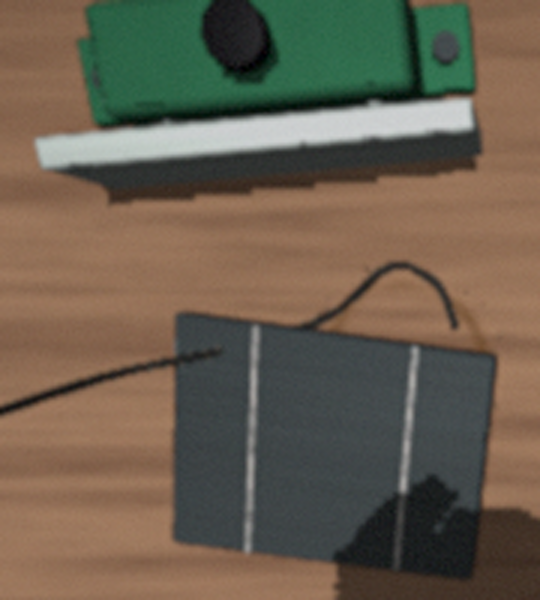

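View pics/w1b.png

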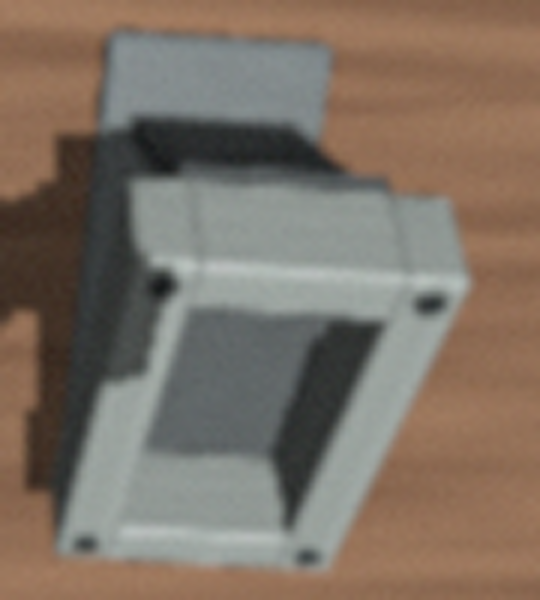

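```bash
python3 - <<'E'
from h import *
d=np.load("w1.npz");K,W=d["K"],d["W"]
print("cam",W[:3,3])
P=np.array([onz(K,W,uv,.02) for uv in [(199,104.3),(305.3,118),(296.7,192.3),(198.3,180.3)]]);print(P.round(4))
for i in range(4): print(np.linalg.norm(P[i]-P[(i+1)%4]).round(4))
c=P.mean(0); ex=(P[0]+P[1]-P[2]-P[3])[:2]; print("plate c",c,"yaw",np.arctan2(ex[1],ex[0]))
ey=(P[0]+P[3]-P[1]-P[2])[:2]; print("yaw2",np.arctan2(-ey[0],ey[1]))
F=np.array([onz(K,W,uv,.056) for uv in [(155.7,56.7),(297.3,43.3)]]); print(F.round(4),np.linalg.norm(F[0]-F[1])); v=(F[0]-F[1])[:2]; print("fence yaw",np.arctan2(-v[0],v[1]),"mid",F.mean(0))
# frame top corners solve pose: fit
img=np.array([(150,268),(468,280),(328,568),(60,552)])/6+[350,150]
from scipy.optimize import least_squares
L=np.array([[.048,.03,.022],[.048,-.03,.022],[-.048,-.03,.022],[-.048,.03,.022]])
def pts(p,sl,LL):
    Rm=R.from_euler("z",p[2]).as_matrix()@R.from_euler("y",-sl).as_matrix(); return LL@Rm.T+np.array([p[0],p[1],p[3]])
sl=np.radians(32)
r=least_squares(lambda p:(proj(K,W,pts(p,sl,L))-img).ravel(),[.45,-.36,0,.049]); print("frame",r.x,r.fun.round(1))
r=least_squares(lambda p:(proj(K,W,pts([p[0],p[1],p[2],.049],sl,L))-img).ravel(),[.45,-.36,0]); print("frame z fixed",r.x,r.fun.round(1))
r=least_squares(lambda p:np.r_[(proj(K,W,pts([p[0],p[1],p[2],p[3]],p[4],L))-img).ravel(),(p[3]-.049)*500],[.45,-.36,0,.049,sl]); print("frame slope free",r.x,r.fun.round(1))
E
python3 - <<'E'
import cv2
im=cv2.imread("pics/side0.png"); cv2.imwrite("pics/s0a.png",cv2.resize(im[130:260,220:440],None,fx=3.6,fy=3.6,interpolation=cv2.INTER_CUBIC))
im=cv2.imread("pics/scene0.png"); cv2.imwrite("pics/c0a.png",cv2.resize(im[90:290,180:450],None,fx=2.9,fy=2.9,interpolation=cv2.INTER_CUBIC))
E
```

```text
cam [ 0.56281385 -0.26660792  0.40326589]
[[ 0.5619 -0.1228  0.02  ]
 [ 0.5464 -0.2494  0.02  ]
 [ 0.4531 -0.237   0.02  ]
 [ 0.4689 -0.1106  0.02  ]]
0.1275
0.0942
0.1274
0.0938
plate c [ 0.50757075 -0.17998068  0.02      ] yaw -0.13100958341973967
yaw2 -0.12269760260941596
[[ 0.6086 -0.0973  0.056 ]
 [ 0.6213 -0.2438  0.056 ]] 0.14699870024115635
fence yaw 0.08680946700646008 mid [ 0.61493293 -0.17053311  0.056     ]
frame [ 0.43782027 -0.35493019 -0.06270634  0.0371669 ] [-0.8 -0.5  0.3  0.9  0.2 -0.3  0.4 -0.3]
frame z fixed [ 0.44209901 -0.35184752 -0.05838253] [-1.7 -1.1  1.6  0.2  0.7  0.6 -0.5  0.7]
frame slope free [ 0.44191402 -0.3522172  -0.0570378   0.04763538  0.57310765] [-1.6 -0.6  1.5  0.6  0.6 -0.1 -0.4  0.1 -0.7]
```

View pics/s0a.png

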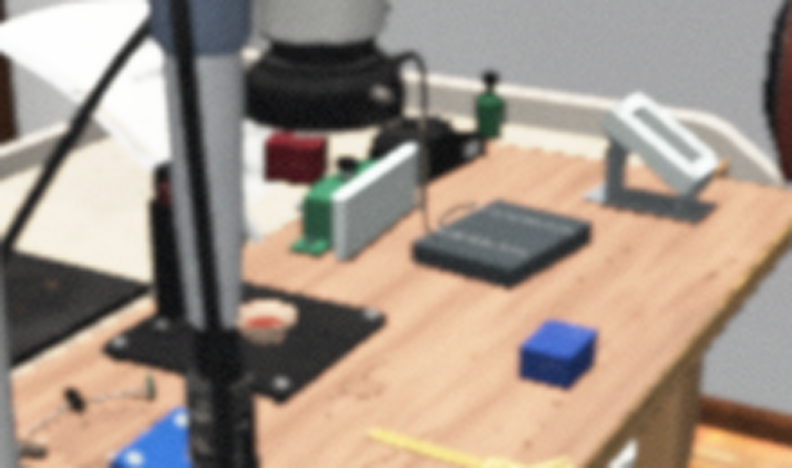

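View pics/c0a.png

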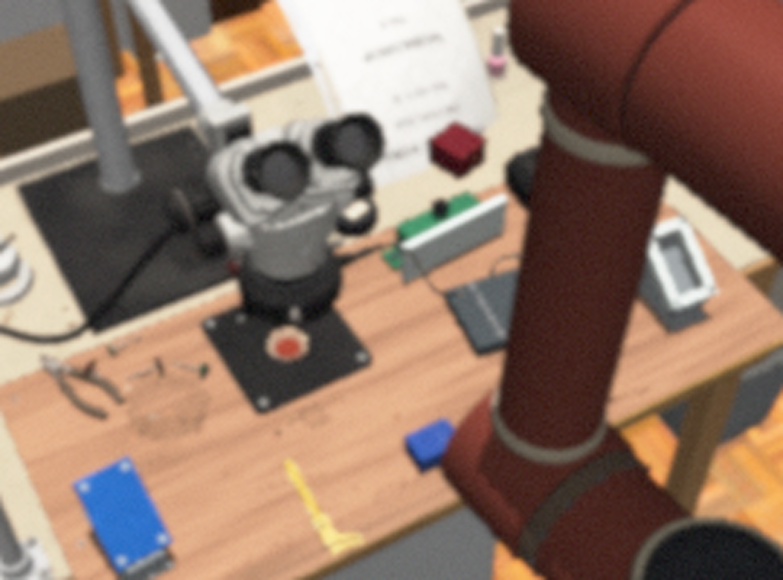

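```bash
python3 - <<'E'
from h import *
from scipy.optimize import least_squares
d=np.load("w1.npz");K,W=d["K"],d["W"]
pi=np.array([(199,104.3),(305.3,118),(296.7,192.3),(198.3,180.3)])
fi=np.array([(155.7,56.7),(297.3,43.3)])
gi=np.array([(150,268),(468,280),(328,568),(60,552)])/6+[350,150]
LP=np.array([[.048,.065,.02],[.048,-.065,.02],[-.048,-.065,.02],[-.048,.065,.02]])
LF=np.array([[0,.075,.056],[0,-.075,.056]])
LG=np.array([[.048,.03,.022],[.048,-.03,.022],[-.048,-.03,.022],[-.048,.03,.022]])
def pts(p,L,sl=0,z=0): return L@(R.from_euler("z",p[2]).as_matrix()@R.from_euler("y",-sl).as_matrix()).T+[p[0],p[1],z]
for mode in ("f","h","none"):
    def res(v):
        K2=K.copy();W2=W.copy()
        if mode=="f": K2[0,0]*=1+v[9];K2[1,1]*=1+v[9]
        if mode=="h": W2[2,3]+=v[9]
        return np.r_[(proj(K2,W2,pts(v[:3],LP))-pi).ravel(),(proj(K2,W2,pts(v[3:6],LF))-fi).ravel(),(proj(K2,W2,pts(v[6:9],LG,np.radians(32),.049))-gi).ravel(),v[9]]
    r=least_squares(res,[.51,-.18,-.12,.615,-.17,.08,.44,-.35,-.05,0]);v=r.x
    print(mode,v[:3].round(4),v[3:6].round(4),v[6:9].round(4),v[9],r.fun.round(1))
E
```

```text
f [ 0.5092 -0.1779 -0.1262] [ 0.6185 -0.1684  0.0864] [ 0.4418 -0.354  -0.0579] -0.024706653047017992 [-0.1 -0.3 -0.4  0.3  0.1  0.1  0.5 -0.1  0.1 -0.  -0.1  0.  -1.1 -0.5
  0.8  0.7  0.2 -0.2  0.1  0.1 -0. ]
h [ 0.5064 -0.1781 -0.1256] [ 0.6162 -0.1682  0.0866] [ 0.4391 -0.354  -0.0615] 0.008409048458779362 [-0.1 -0.2 -0.3  0.2  0.1  0.1  0.3 -0.1  0.3 -0.1 -0.3  0.  -1.1 -0.7
  0.7  0.7  0.3 -0.   0.1  0.   0. ]
none [ 0.5073 -0.18   -0.1251] [ 0.6148 -0.1705  0.088 ] [ 0.4421 -0.3518 -0.0584] 0.0 [-1.2 -1.1  0.9 -0.3  1.2  1.1 -0.8  0.8 -1.4  0.3  1.4 -0.1 -1.7 -1.1
  1.6  0.2  0.7  0.6 -0.5  0.7  0. ]
```

{"method": "step_arm", "body": {"motion": [[-0.04,0.05,-0.06,0,0,0.03,75],[-0.08,0.1,-0.14,0,0,0.058,75],[-0.12,0.166,-0.24,0,0,0.058,75],[-0.12,0.166,-0.32,0,0,0.058,75],[-0.12,0.166,-0.4,0,0,0.058,75],[-0.12,0.166,-0.46,0,0,0.058,75],[-0.12,0.166,-0.48,0,0,0.058,75],[-0.12,0.166,-0.49,0,0,0.058,75],[-0.12,0.166,-0.494,0,0,0.058,75]]}}

```text
time: 4.55
tool_pos: [0.4209, -0.187, 0.0154]
tool_rot: [0.001, 0.999, 0.044, 0.001]
contact_force: [0.2, 0.3, 1.1]
gripper_width: 0.712
```

{"method": "step_arm", "body": {"motion": [[0,0,-0.008,0,0,0,75],[0,0,-0.016,0,0,0,75],[0,0,-0.02,0,0,0,75]]}}

```text
time: 4.85
tool_pos: [0.4205, -0.1865, 0.0048]
tool_rot: [0.0, 0.999, 0.044, 0.001]
contact_force: [-1.2, -1.0, 0.2]
gripper_width: 0.705
```

{"method": "step_arm", "body": {"motion": [[0,0,-0.006,0,0,0,75],[0,0,-0.006,0,0,0,75]]}}

```text
time: 5.05
tool_pos: [0.4197, -0.186, 0.001]
tool_rot: [-0.0, 0.999, 0.044, -0.0]
contact_force: [-0.3, 0.5, 0.8]
gripper_width: 0.705
```

{"method": "step_arm", "body": {"motion": [[0,0,-0.004,0,0,0,75],[0,0,-0.004,0,0,0,75]]}}

```text
time: 5.25
tool_pos: [0.4198, -0.186, -0.0009]
tool_rot: [-0.0, 0.999, 0.044, -0.0]
contact_force: [-0.7, -1.0, 0.4]
gripper_width: 0.704
```

{"method": "step_arm", "body": {"motion": [[0,0,-0.004,0,0,0,75],[0,0,-0.004,0,0,0,75]]}}

```text
time: 5.45
tool_pos: [0.4198, -0.186, -0.0029]
tool_rot: [-0.0, 0.999, 0.044, -0.0]
contact_force: [0.4, -0.7, -0.1]
gripper_width: 0.706
```

{"method": "step_arm", "body": {"motion": [[0,0,-0.003,0,0,0,75],[0,0,-0.003,0,0,0,75]]}}

```text
time: 5.65
tool_pos: [0.4198, -0.186, -0.0044]
tool_rot: [-0.0, 0.999, 0.044, -0.0]
contact_force: [0.7, 0.2, -0.6]
gripper_width: 0.707
```

{"method": "step_arm", "body": {"motion": [[0,0,-0.003,0,0,0,75],[0,0,-0.003,0,0,0,75]]}}

```text
time: 5.85
tool_pos: [0.4202, -0.1863, -0.0051]
tool_rot: [0.0, 0.999, 0.044, -0.0]
contact_force: [-1.6, 0.3, 4.6]
gripper_width: 0.705
```

{"method": "step_arm", "body": {"motion": [[0,0,-0.003,0,0,0,75],[0,0,-0.003,0,0,0,75]]}}

```text
time: 6.05
tool_pos: [0.4202, -0.1863, -0.0052]
tool_rot: [-0.0, 0.999, 0.044, -0.001]
contact_force: [-6.9, 5.5, 17.2]
gripper_width: 0.706
```

{"method": "step_arm", "body": {"motion": [[0,0,-0.003,0,0,0,75],[0,0,-0.003,0,0,0,75]]}}

```text
time: 6.25
tool_pos: [0.4203, -0.1864, -0.0053]
tool_rot: [-0.001, 0.999, 0.044, -0.001]
contact_force: [-12.6, 7.8, 29.3]
gripper_width: 0.707
```

{"method": "step_arm", "body": {"motion": [[0,0,0.018,0,0,0,75],[0.03,0.0026,0.018,0,0,0,75],[0.044,0.0038,0.018,0,0,0,75],[0.058,0.005,0.018,0,0,0,75],[0.072,0.0063,0.018,0,0,0,75],[0.086,0.0075,0.018,0,0,0,75],[0.1,0.0087,0.018,0,0,0,75],[0.114,0.01,0.018,0,0,0,75],[0.126,0.011,0.018,0,0,0,75],[0.136,0.0118,0.018,0,0,0,75]]}}

```text
time: 7.25
tool_pos: [0.4863, -0.18, -0.0004]
tool_rot: [-0.001, 0.999, 0.044, -0.003]
contact_force: [-6.9, -1.3, 5.6]
gripper_width: 0.707
```

```bash
python3 - <<'E'
from h import *
K,W,im=cam("wrist","pics/w2.png")
s=monitor.state(); print(s["tool_pos"],s["contact_force"],s["ft_torque"],s["time"])
E
```

```text
[ 4.87285261e-01 -1.79958755e-01 -3.69432247e-04] [-4.68569119  0.3944608   0.87158791] [-0.14744659  0.61733229  0.05471007] 7.3
```

View pics/w2.png

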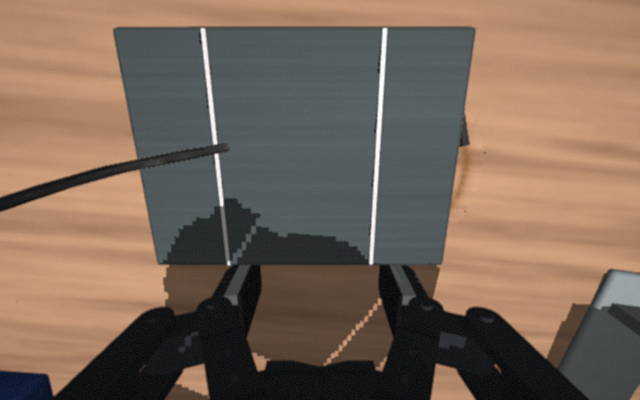

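```bash
python3 - <<'E'
from h import *
K,W,im=cam("wrist"); d=np.load("w1.npz")
f=0.98; K=K.copy();K[0,0]*=f;K[1,1]*=f
def tri(a,b):
    o1,d1=ray(K,d["W"],a);o2,d2=ray(K,W,b)
    t=np.linalg.lstsq(np.array([d1,-d2]).T,o2-o1,rcond=None)[0]
    print((o1+t[0]*d1).round(3),(o2+t[1]*d2).round(3))
tri((213.5,117),(228,148))
tri((213.5,117),(225,146))
print(onz(K,W,(463,130),0),onz(K,d["W"],(291,108),0))
Kd,Wd,_=cam("side","pics/s1.png");cam("scene","pics/c1.png")
print(proj(Kd,Wd,[[.56,-.13,z] for z in (0,.05,.1,.15,.2)]))
import cv2
im=cv2.imread("pics/s1.png"); cv2.imwrite("pics/s1a.png",cv2.resize(im[90:240,240:440],None,fx=4,fy=4,interpolation=cv2.INTER_CUBIC))
im=cv2.imread("pics/c1.png"); cv2.imwrite("pics/c1a.png",cv2.resize(im[120:270,260:460],None,fx=4,fy=4,interpolation=cv2.INTER_CUBIC))
E
```

```text
[ 0.55  -0.138  0.026] [ 0.55  -0.139  0.025]
[ 0.549 -0.135  0.018] [ 0.549 -0.136  0.017]
[ 0.56367733 -0.23938311  0.        ] [ 0.56003283 -0.22997408  0.        ]
[[335.45003362 201.73244353]
 [335.59707866 185.6803064 ]
 [335.7489234  169.10421012]
 [335.90580676 151.97807516]
 [336.06798375 134.27406202]]
```

View pics/s1a.png

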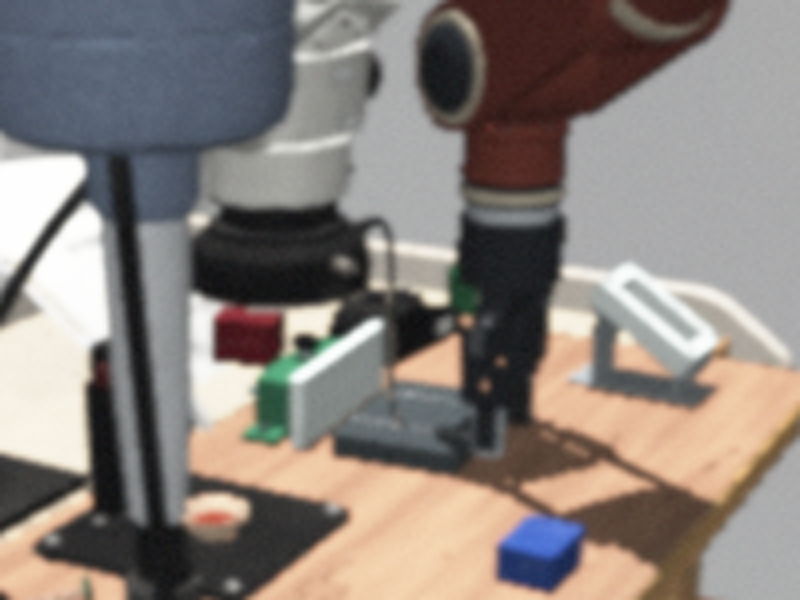

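View pics/c1a.png

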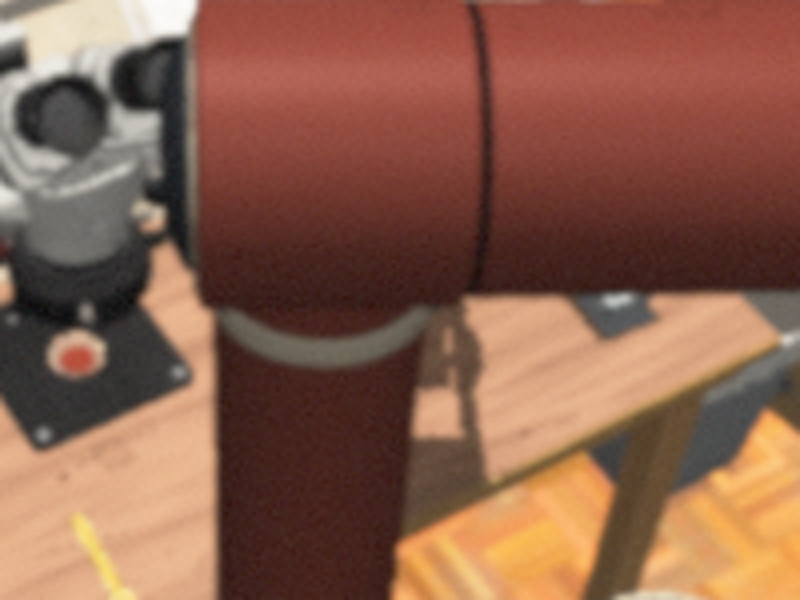

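{"method": "step_arm", "body": {"motion": [[0.01,0.0009,0,0,0,0,75],[0.02,0.0017,0,0,0,0,75],[0.028,0.0024,0,0,0,0,75],[0.034,0.003,0,0,0,0,75]]}}

```text
time: 7.85
tool_pos: [0.5042, -0.1783, -0.0005]
tool_rot: [-0.0, 0.999, 0.044, -0.001]
contact_force: [-4.0, 0.6, -0.7]
gripper_width: 0.708
```

{"method": "step_arm", "body": {"motion": [[0.004,0.0003,0,0,0,0,75],[0.008,0.0006,0,0,0,0,75]]}}

```text
time: 8.05
tool_pos: [0.5079, -0.178, -0.0004]
tool_rot: [-0.0, 0.999, 0.044, -0.001]
contact_force: [-10.7, -1.0, 3.0]
gripper_width: 0.709
```

{"method": "step_arm", "body": {"motion": [[0.004,0.0003,0,0,0,0,75],[0.006,0.0005,0,0,0,0,75]]}}

```text
time: 8.25
tool_pos: [0.5079, -0.178, -0.0004]
tool_rot: [-0.001, 0.999, 0.044, -0.006]
contact_force: [-20.2, -0.5, 11.1]
gripper_width: 0.707
```

{"method": "step_arm", "body": {"motion": [[0.003,0.0003,0,0,0,0,75],[0.003,0.0003,0,0,0,0,75]]}}

```text
time: 8.45
tool_pos: [0.5079, -0.178, -0.0004]
tool_rot: [-0.001, 0.999, 0.044, -0.007]
contact_force: [-23.9, -1.9, 14.3]
gripper_width: 0.709
```

{"method": "step_arm", "body": {"motion": [[0.004,0.0003,0,0,0,0,75],[0.008,0.0006,0,0,0,0,75],[0.008,0.0006,0,0,0,0,75]]}}

```text
time: 8.75
tool_pos: [0.5079, -0.1779, -0.0004]
tool_rot: [-0.001, 0.999, 0.044, -0.013]
contact_force: [-38.9, -1.8, 27.6]
gripper_width: 0.702
```

```bash
python3 - <<'E'
from h import *
K,W,im=cam("wrist","pics/w3.png")
s=monitor.state(); print(s["tool_pos"],s["tool_rot"],s["contact_force"],s["ft_torque"],s["time"])
E
```

```text
[ 5.07963014e-01 -1.77914763e-01 -3.38950715e-04] [-0.00138375  0.99893173  0.04441848 -0.01266788] [-39.21493009  -2.21258325  27.0949459 ] [-0.82661273  6.0867421  -0.4106231 ] 8.8
```

View pics/w3.png

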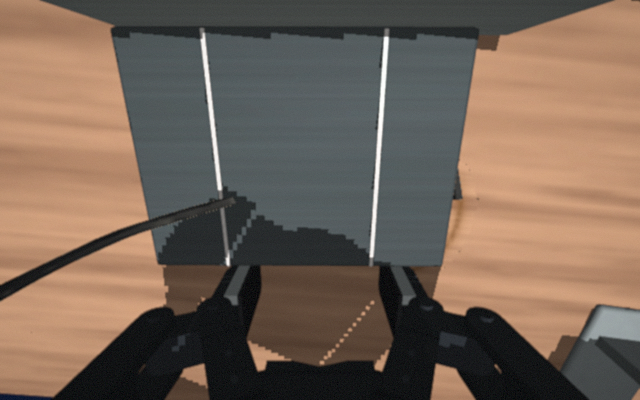

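{"method": "step_arm", "body": {"motion": [[-0.03,-0.0026,0,0,0,0,75],[-0.08,-0.007,0.02,0,0,0,75],[-0.12,-0.05,0.1,0,0,0,40],[-0.14,-0.12,0.19,0,0,0,0],[-0.15,-0.19,0.26,0,0,0,0],[-0.15,-0.25,0.3,0,0,0,0],[-0.15,-0.25,0.3,0,0,0,0]]}}

```text
time: 9.5
tool_pos: [0.4457, -0.3088, 0.1575]
tool_rot: [0.005, 0.999, 0.042, 0.005]
contact_force: [0.3, 0.7, 0.4]
gripper_width: 0.999
```

```bash
cat >> h.py <<'E'
def plan(pos,yaw,lean,s=None):
    """print shift/turn units from the current measured pose to pos, tool yaw, lean (rad, +: z towards +x)"""
    T,_=tool()
    Rt=R.from_euler("z",yaw).as_matrix()@R.from_euler("y",-lean).as_matrix()@np.diag([1,-1,-1.])
    rv=R.from_matrix(Rt@T[:3,:3].T).as_rotvec(); d=np.array(pos)-T[:3,3]
    print("shift u",(d/.5).round(4),"turn u",(rv/1.5).round(4),"rows: pos",np.linalg.norm(d)/.05,"rot",np.degrees(np.linalg.norm(rv))/8.59)
    return d,rv
E
python3 - <<'E'
from h import *
s=monitor.state();print(s["tool_pos"],s["tool_rot"],s["time"])
yaw=-.06;th=np.radians(32)
N=R.from_euler("z",yaw).as_matrix()@[-np.sin(th),0,np.cos(th)]
O=np.array([.4405,-.354,.049])
print(O+.09*N); plan(O+.09*N,yaw,th)
E
```

```text
[ 0.44572136 -0.30881006  0.15754653] [0.00531781 0.99909147 0.04193774 0.0054012 ] 9.5
[ 0.39289309 -0.35114015  0.12532433]
shift u [-0.1057 -0.0847 -0.0644] turn u [ 0.0116 -0.3656 -0.0915] rows: pos 1.499457672460448 rot 3.7725261096746068
```

{"method": "step_arm", "body": {"motion": [[-0.03,-0.03,0,0.003,-0.09,-0.03,0],[-0.06,-0.06,-0.02,0.006,-0.18,-0.05,0],[-0.1,-0.08,-0.04,0.009,-0.27,-0.08,0],[-0.1,-0.085,-0.05,0.012,-0.366,-0.096,0],[-0.1,-0.085,-0.05,0.012,-0.37,-0.096,0],[-0.1,-0.085,-0.05,0.012,-0.37,-0.096,0]]}}

```text
time: 10.1
tool_pos: [0.3922, -0.3451, 0.1251]
tool_rot: [0.003, 0.962, -0.029, 0.273]
contact_force: [0.0, 0.0, 0.3]
gripper_width: 0.998
```

```bash
python3 - <<'E'
from h import *
K,W,im=cam("wrist","pics/w4.png"); np.savez("w4.npz",K=K,W=W)
s=monitor.state();print(s["tool_pos"],s["tool_rot"],s["time"],s["joint_pos"])
E
```

```text
[ 0.39320272 -0.34558067  0.12630158] [ 0.00368131  0.96142381 -0.02848192  0.27356806] 10.15 [-1.12088858 -0.33230997  2.21296108  0.56346533  1.05124911  0.27568506]
```

View pics/w4.png

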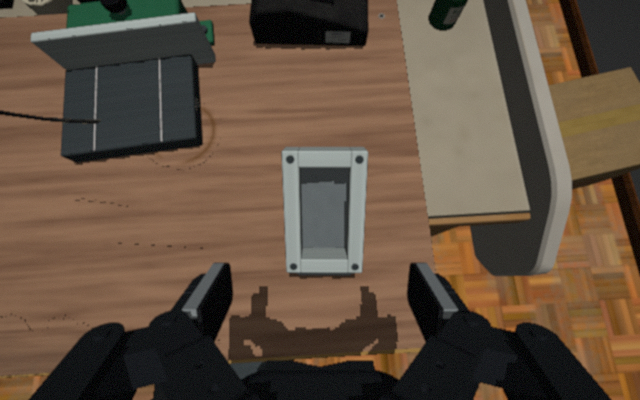

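```bash
python3 - <<'E'
import cv2
im=cv2.imread("pics/w4.png"); cv2.imwrite("pics/w4a.png",cv2.resize(im[140:285,260:390],None,fx=4,fy=4,interpolation=cv2.INTER_CUBIC))
E
```

```text
(no output)
```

View pics/w4a.png

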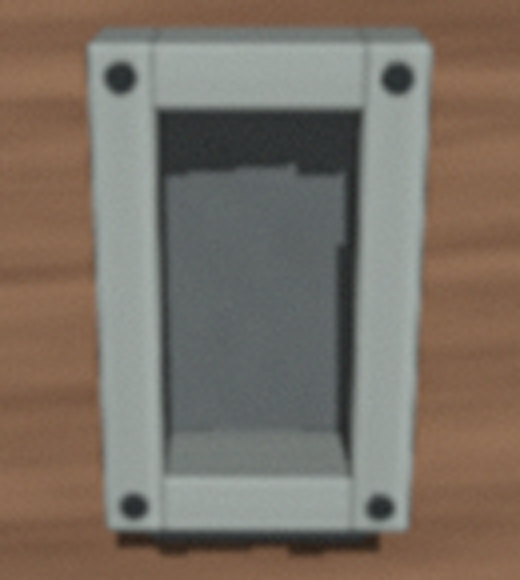

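```bash
python3 - <<'E'
from h import *
from scipy.optimize import least_squares
d=np.load("w4.npz");K,W=d["K"],d["W"]
gi=np.array([(89,43),(432,43),(409,529),(107,529)])/4+[260,140]
LG=np.array([[.048,.03,.022],[.048,-.03,.022],[-.048,-.03,.022],[-.048,.03,.022]])
def pts(p,L,sl=0,z=0): return L@(R.from_euler("z",p[2]).as_matrix()@R.from_euler("y",-sl).as_matrix()).T+[p[0],p[1],z]
for f in (1,.98,.975):
    K2=K.copy();K2[0,0]*=f;K2[1,1]*=f
    r=least_squares(lambda p:(proj(K2,W,pts(p,LG,p[4],p[3]))-gi).ravel(),[.44,-.35,-.06,.049,.55],x_scale=[.01,.01,.1,.01,.1]);print(f,"all free",r.x.round(4),r.fun.round(1))
    r=least_squares(lambda p:(proj(K2,W,pts(p,LG,.5585,.049))-gi).ravel(),[.44,-.35,-.06]);print(f,r.x.round(4),r.fun.round(1))
p=r.x
K2=K.copy();K2[0,0]*=.98;K2[1,1]*=.98
r=least_squares(lambda p:(proj(K2,W,pts(p,LG,.5585,.049))-gi).ravel(),[.44,-.35,-.06]);p=r.x
yaw=p[2];th=.5585
N=R.from_euler("z",yaw).as_matrix()@[-np.sin(th),0,np.cos(th)]
O=np.array([p[0],p[1],.049]); print(N)
for h in (.04,.0,-.002): print(h); plan(O+h*N,yaw,th)
E
```

```text
1 all free [ 0.4429 -0.3515 -0.0632  0.0449  0.5418] [-0.1 -0.  -0.1  0.   0.   0.2  0.1 -0.2]
1 [ 0.4422 -0.3514 -0.0631] [-1.  -0.7  0.9 -0.7  0.6  0.9 -0.4  0.5]
0.98 all free [ 0.4417 -0.3515 -0.0632  0.0492  0.5392] [-0.1 -0.  -0.  -0.  -0.   0.2  0.1 -0.2]
0.98 [ 0.442  -0.3515 -0.0631] [-0.2  0.5  0.1  0.5 -0.2 -0.4  0.3 -0.7]
0.975 all free [ 0.4415 -0.3515 -0.0631  0.0503  0.5385] [-0.1 -0.  -0.  -0.  -0.   0.2  0.1 -0.2]
0.975 [ 0.442  -0.3515 -0.063 ] [ 0.1  0.8 -0.2  0.8 -0.4 -0.7  0.5 -1. ]
[-0.52886173  0.03338984  0.84805094]
0.04
shift u [ 0.0554 -0.0091 -0.0868] turn u [-0.0058 -0.0025 -0.0042] rows: pos 1.0332785764390144 rot 0.07605593844146527
0.0
shift u [ 0.0977 -0.0118 -0.1546] turn u [-0.0058 -0.0025 -0.0042] rows: pos 1.8325709437395628 rot 0.07605593844146527
-0.002
shift u [ 0.0998 -0.0119 -0.158 ] turn u [-0.0058 -0.0025 -0.0042] rows: pos 1.8725514268516221 rot 0.07605593844146527
```

{"method": "step_arm", "body": {"motion": [[0.03,-0.006,-0.045,-0.006,-0.002,-0.004,0],[0.055,-0.009,-0.087,-0.006,-0.002,-0.004,0],[0.077,-0.0105,-0.122,-0.006,-0.002,-0.004,0],[0.0988,-0.012,-0.156,-0.006,-0.002,-0.004,0],[0.0988,-0.012,-0.156,-0.006,-0.002,-0.004,0],[0.0988,-0.012,-0.156,-0.006,-0.002,-0.004,0]]}}

```text
time: 10.75
tool_pos: [0.4434, -0.3512, 0.0483]
tool_rot: [0.008, 0.961, -0.029, 0.275]
contact_force: [-0.5, -0.5, -0.3]
gripper_width: 1.001
```

```bash
python3 - <<'E'
from h import *
K,W,im=cam("wrist","pics/w5.png")
s=monitor.state();print(s["tool_pos"],s["tool_rot"],s["time"],s["contact_force"])
p=[.442,-.3515,-.0631];th=.5585
N=R.from_euler("z",p[2]).as_matrix()@[-np.sin(th),0,np.cos(th)]
plan(np.array([p[0],p[1],.049])-.001*N,p[2],th)
E
```

```text
[ 0.44311373 -0.35166256  0.04883891] [ 0.00886119  0.96072683 -0.02939151  0.27579264] 10.8 [-1.02473602 -0.8814314   0.49898505]
shift u [-0.0012  0.0003 -0.0014] turn u [ 0.0006  0.0004 -0.0011] rows: pos 0.01822817446933572 rot 0.013241590987272307
```

View pics/w5.png

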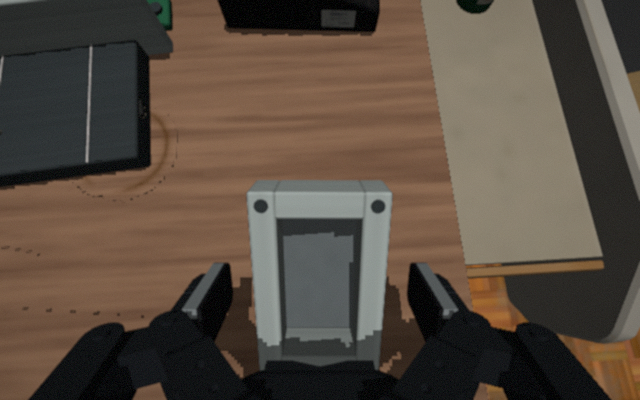

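{"method": "step_arm", "body": {"motion": [[0,0,-0.0005,0,0,0,255],[0,0,-0.0005,0,0,0,255],[0,0,-0.0005,0,0,0,255],[0,0,-0.0005,0,0,0,255],[0,0,-0.0005,0,0,0,255]]}}

```text
time: 11.3
tool_pos: [0.4421, -0.3519, 0.0487]
tool_rot: [0.009, 0.961, -0.03, 0.276]
contact_force: [-4.1, 1.7, 5.6]
gripper_width: 0.69
```

{"method": "step_arm", "body": {"motion": [[-0.02,0.0015,0.032,0,0,0,255],[-0.045,0.003,0.072,0,0,0,255],[-0.07,0.0045,0.112,0,0,0,255],[-0.07,0.0045,0.15,0,0,0,255]]}}

```text
time: 11.7
tool_pos: [0.4053, -0.3488, 0.1225]
tool_rot: [0.008, 0.961, -0.031, 0.275]
contact_force: [-0.2, -1.1, -2.1]
gripper_width: 0.69
```

```bash
python3 - <<'E'
from h import *
K,W,im=cam("wrist","pics/w6.png")
s=monitor.state();print(s["tool_pos"],s["tool_rot"],s["time"],s["contact_force"],s["gripper_width"])
n=np.array([.9961,.0888]);t=np.array([-.0888,.9961]);C=np.array([.566,-.1638])
p=C-.03*n; plan([p[0],p[1],.11],.0888,0)
E
```

```text
[ 0.40704172 -0.35090571  0.1268025 ] [ 0.01104591  0.96033472 -0.03059317  0.27694632] 11.75 [ 1.51129231 -1.98167636  0.34899674] 0.6879373137796053
shift u [ 0.2582  0.3689 -0.0336] turn u [-0.0017  0.3748  0.099 ] rows: pos 4.514930656142563 rot 3.8785786525602934
```

View pics/w6.png

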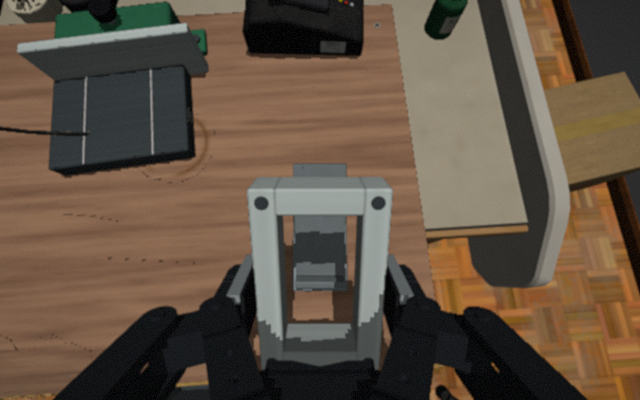

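{"method": "step_arm", "body": {"motion": [[0.03,0.05,0.04,0,0.06,0.016,255],[0.07,0.1,0.06,0,0.12,0.032,255],[0.11,0.16,0.06,0,0.18,0.048,255],[0.15,0.22,0.06,-0.001,0.24,0.064,255],[0.19,0.28,0.06,-0.001,0.3,0.08,255],[0.23,0.34,0.04,-0.002,0.355,0.094,255],[0.258,0.369,0.02,-0.002,0.375,0.099,255],[0.258,0.369,0,-0.002,0.375,0.099,255],[0.258,0.369,-0.034,-0.002,0.375,0.099,255],[0.258,0.369,-0.034,-0.002,0.375,0.099,255]]}}

```text
time: 12.75
tool_pos: [0.5332, -0.1638, 0.1015]
tool_rot: [-0.004, 0.999, 0.044, -0.005]
contact_force: [0.3, -0.5, -1.5]
gripper_width: 0.684
```

```bash
python3 - <<'E'
from h import *
K,W,im=cam("wrist","pics/w7.png"); np.savez("w7.npz",K=K,W=W)
s=monitor.state();print(s["tool_pos"],s["tool_rot"],s["time"],s["contact_force"],s["gripper_width"])
T=q2R(s["tool_rot"]); print(T.round(4))
n=np.array([.9961,.0888]);t=np.array([-.0888,.9961]);C=np.array([.566,-.1638])
P=lambda a,b,z:np.r_[C+a*n+b*t,z]
print(proj(K,W,[P(.048,.065,.02),P(.048,-.065,.02),P(.048,.032,.02),P(.048,-.032,.02),P(.048,.075,.056),P(.048,-.075,.056)]).round(1))
E
```

```text
[ 0.53396954 -0.16434909  0.10303485] [-0.00327768  0.99904471  0.04342108 -0.00367843] 12.8 [ 0.08169511  0.2728387  -0.63197719] 0.6854648992974308
[[ 0.9962  0.0867 -0.0076]
 [ 0.0868 -0.9962  0.0062]
 [-0.0071 -0.0069 -1.    ]]
[[230.4 103.9]
 [418.4 103.5]
 [277.9 103.8]
 [370.5 103.6]
 [195.6 104.5]
 [454.4 104. ]]
```

View pics/w7.png

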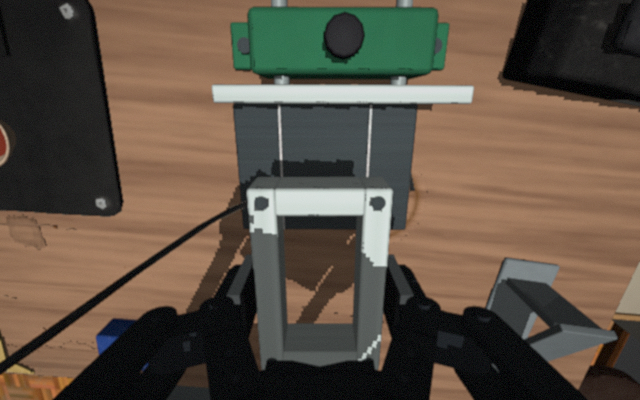

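```bash
python3 - <<'E'
from h import *
s=monitor.state();print(s["tool_pos"],s["tool_rot"])
plan([.5541,-.1656,.035],.0888,0)
E
```

```text
[ 0.53396954 -0.16434909  0.10303485] [-0.00327768  0.99904471  0.04342108 -0.00367843]
shift u [ 0.0403 -0.0025 -0.1361] turn u [-0.0041 -0.0051  0.0013] rows: pos 1.4192310266884622 rot 0.06697337024660502
```

{"method": "step_arm", "body": {"motion": [[0.01,-0.001,-0.03,-0.002,-0.002,0.001,255],[0.02,-0.002,-0.06,-0.004,-0.005,0.001,255],[0.03,-0.0025,-0.09,-0.004,-0.005,0.001,255],[0.04,-0.0025,-0.12,-0.004,-0.005,0.001,255],[0.04,-0.0025,-0.136,-0.004,-0.005,0.001,255],[0.04,-0.0025,-0.136,-0.004,-0.005,0.001,255],[0.04,-0.0025,-0.136,-0.004,-0.005,0.001,255]]}}

```text
time: 13.5
tool_pos: [0.5559, -0.1662, 0.0378]
tool_rot: [0.001, 0.999, 0.044, 0.002]
contact_force: [-0.2, -0.8, -2.0]
gripper_width: 0.684
```

```bash
python3 - <<'E'
from h import *
K,W,im=cam("wrist","pics/w8.png"); np.savez("w8.npz",K=K,W=W)
s=monitor.state();print(s["tool_pos"],s["tool_rot"],s["time"],s["contact_force"],s["gripper_width"])
plan([.5541,-.1656,.022],.0888,0)
n=np.array([.9961,.0888]);t=np.array([-.0888,.9961]);C=np.array([.5661,-.1645])
P=lambda a,b,z:np.r_[C+a*n+b*t,z]
print(proj(K,W,[P(.048,.065,.02),P(.048,-.065,.02),P(.048,.032,.02),P(.048,-.032,.02)]).round(1))
E
```

```text
[ 0.55621423 -0.16622403  0.0382016 ] [0.00116571 0.99901179 0.04436532 0.00240865] 13.55 [-0.789562   -0.35135536 -1.42409683] 0.6878908537342876
shift u [-0.0042  0.0012 -0.0324] turn u [0.0014 0.0033 0.    ] rows: pos 0.327017499931421 rot 0.035697851345390885
[[192.5 150.6]
 [442.4 150.4]
 [256.  150.6]
 [379.  150.4]]
```

View pics/w8.png

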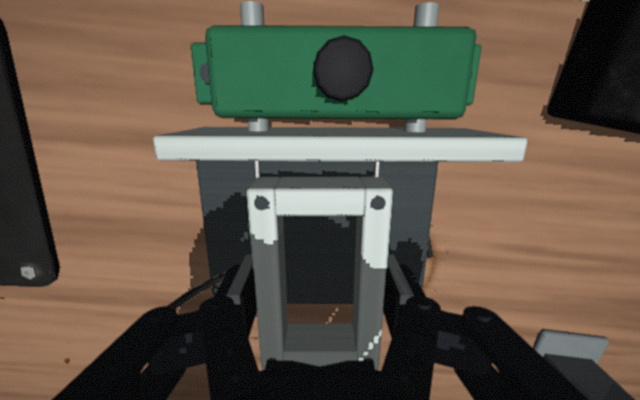

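{"method": "step_arm", "body": {"motion": [[0,0.0016,-0.012,0.0014,0.0033,0,255],[0,0.0016,-0.022,0.0014,0.0033,0,255],[0,0.0016,-0.03,0.0014,0.0033,0,255],[0,0.0016,-0.032,0.0014,0.0033,0,255],[0,0.0016,-0.032,0.0014,0.0033,0,255]]}}

```text
time: 14.05
tool_pos: [0.5555, -0.1647, 0.0206]
tool_rot: [-0.001, 0.999, 0.045, -0.001]
contact_force: [0.1, 0.1, -1.1]
gripper_width: 0.686
```

```bash
python3 - <<'E'
from h import *
s=monitor.state();print(s["tool_pos"],s["tool_rot"],s["time"],s["contact_force"],s["ft_torque"],s["gripper_width"])
plan([.5661,-.1645,.020],.0888,0)
E
```

```text
[ 0.55552839 -0.16473993  0.02057606] [-5.79867253e-04  9.99004543e-01  4.45897495e-02 -1.15825998e-03] 14.05 [ 0.14177864  0.11369241 -1.06636244] [ 0.01643775 -0.04866825 -0.01089244] 0.6859964559509617
shift u [ 0.0211  0.0005 -0.0012] turn u [-0.0007 -0.0016 -0.0003] rows: pos 0.2118003005179804 rot 0.01749368603949572
```

{"method": "step_arm", "body": {"motion": [[0.005,0,-0.001,-0.0007,-0.0016,0,255],[0.01,0,-0.003,-0.0007,-0.0016,0,255],[0.012,0,-0.003,-0.0007,-0.0016,0,255]]}}

```text
time: 14.35
tool_pos: [0.5622, -0.165, 0.0198]
tool_rot: [0.0, 0.999, 0.045, 0.001]
contact_force: [-0.9, 1.0, -1.1]
gripper_width: 0.685
```

{"method": "step_arm", "body": {"motion": [[0.002,0,-0.002,0,0,0,255],[0.002,0,-0.002,0,0,0,255]]}}

```text
time: 14.55
tool_pos: [0.5629, -0.1651, 0.0194]
tool_rot: [0.0, 0.999, 0.045, -0.0]
contact_force: [-3.4, 0.4, 4.3]
gripper_width: 0.692
```

{"method": "step_arm", "body": {"motion": [[0.003,0.0003,0,0,0,0,255],[0.006,0.0005,0,0,0,0,255],[0.006,0.0005,0,0,0,0,255]]}}

```text
time: 14.85
tool_pos: [0.5659, -0.165, 0.0194]
tool_rot: [0.0, 0.999, 0.045, -0.0]
contact_force: [-3.7, 0.9, 5.8]
gripper_width: 0.685
```

{"method": "step_arm", "body": {"motion": [[0.003,0.0003,0,0,0,0,255],[0.005,0.0004,0,0,0,0,255],[0.005,0.0004,0,0,0,0,255]]}}

```text
time: 15.15
tool_pos: [0.5658, -0.165, 0.0192]
tool_rot: [0.0, 0.999, 0.045, -0.003]
contact_force: [-14.0, 0.3, 13.0]
gripper_width: 0.689
```

{"method": "step_arm", "body": {"motion": [[0.003,0.0003,-0.001,0,0,0,255],[0.003,0.0003,-0.001,0,0,0,255],[-0.002,-0.0002,-0.001,0,0,0,255],[-0.003,-0.0003,0,0,0,0,255]]}}

```text
time: 15.55
tool_pos: [0.5659, -0.165, 0.0193]
tool_rot: [0.0, 0.999, 0.044, -0.001]
contact_force: [-4.3, -0.1, 3.7]
gripper_width: 0.688
```

{"method": "step_arm", "body": {"motion": [[0,0,0,0,0,0,60],[0,0,0,0,0,0,40],[0,0,0,0,0,0,10],[0,0,0,0,0,0,0]]}}

```text
time: 15.95
tool_pos: [0.5671, -0.1646, 0.0185]
tool_rot: [0.0, 0.999, 0.045, 0.001]
contact_force: [0.4, -0.3, 0.3]
gripper_width: 0.999
```

```bash
python3 - <<'E'
from h import *
K,W,im=cam("wrist","pics/w9.png"); np.savez("w9.npz",K=K,W=W)
s=monitor.state();print(s["tool_pos"],s["tool_rot"],s["time"],s["contact_force"],s["gripper_width"])
E
```

```text
[ 0.56706673 -0.16456185  0.01850614] [2.23205259e-04 9.99004800e-01 4.45983060e-02 5.92334334e-04] 16.0 [-0.14939263  0.32696504  0.60790342] 0.9995204317077914
```

View pics/w9.png

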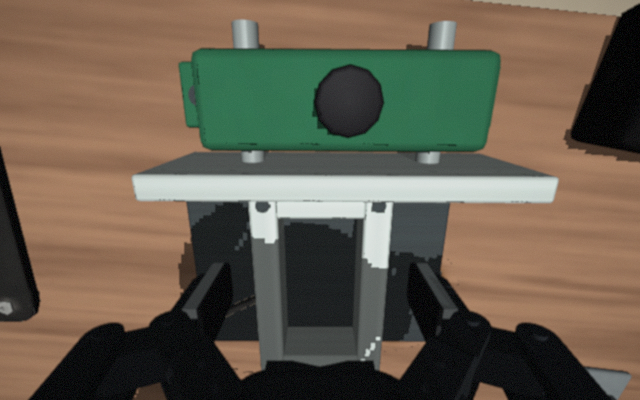

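{"method": "step_arm", "body": {"motion": [[0,0,0.06,0,0,0,0],[0,0,0.14,0,0,0,0],[-0.03,0,0.22,0,0,0,0],[-0.1,0,0.3,0,0,0,0],[-0.1,0,0.34,0,0,0,0],[-0.1,0,0.34,0,0,0,0]]}}

```text
time: 16.6
tool_pos: [0.5187, -0.1657, 0.1936]
tool_rot: [0.002, 0.999, 0.044, 0.005]
contact_force: [-0.5, -0.4, 0.0]
gripper_width: 0.996
```

```bash
python3 - <<'E'
from h import *
K,W,im=cam("wrist","pics/w10.png"); np.savez("w10.npz",K=K,W=W)
s=monitor.state();print(s["tool_pos"],s["tool_rot"],s["time"],s["contact_force"],s["gripper_width"])
cv2.imwrite("pics/w10a.png",cv2.resize(im[40:240,200:460,::-1],None,fx=3,fy=3,interpolation=cv2.INTER_CUBIC))
E
```

```text
[ 0.51790419 -0.16515014  0.19077091] [0.00131879 0.99900597 0.04448028 0.0026165 ] 16.65 [ 0.41849748 -0.1798492  -0.81823961] 1.0009219073031583
```

View pics/w10a.png

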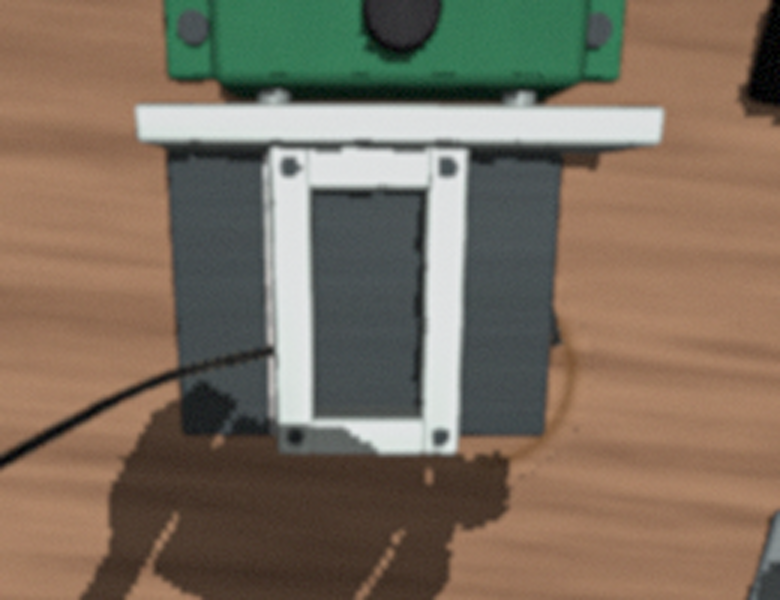

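```bash
python3 - <<'E'
import cv2,numpy as np
im=cv2.cvtColor(cv2.imread("pics/w10.png"),cv2.COLOR_BGR2GRAY).astype(float)
for r in (100,110,120,130,140,150,160,170,178):
    row=im[r-1:r+2].mean(0); print(r,[int(x) for x in row[252:300]]); print("   R",[int(x) for x in row[345:392]])
E
```

```text
100 [128, 130, 122, 96, 66, 68, 76, 77, 77, 76, 76, 76, 77, 76, 77, 76, 76, 76, 77, 77, 78, 78, 73, 76, 76, 76, 77, 75, 77, 77, 77, 75, 77, 75, 80, 119, 163, 158, 163, 208, 225, 224, 219, 215, 213, 215, 219, 224]
   R [224, 220, 214, 209, 210, 215, 218, 224, 228, 209, 147, 90, 77, 80, 80, 80, 80, 80, 80, 80, 80, 80, 80, 81, 80, 80, 79, 80, 80, 80, 80, 80, 81, 80, 80, 81, 79, 80, 81, 79, 76, 80, 107, 126, 134, 133, 133]
110 [133, 135, 135, 124, 93, 73, 75, 76, 77, 76, 77, 77, 77, 78, 77, 78, 79, 77, 78, 79, 77, 78, 78, 79, 76, 79, 78, 79, 76, 78, 78, 77, 78, 76, 77, 101, 147, 166, 155, 192, 223, 225, 224, 224, 224, 224, 224, 224]
   R [226, 225, 224, 224, 224, 224, 224, 226, 225, 193, 127, 81, 78, 80, 81, 81, 80, 81, 81, 80, 81, 82, 80, 82, 79, 81, 81, 80, 81, 82, 82, 80, 81, 80, 80, 79, 82, 81, 80, 77, 74, 90, 117, 129, 128, 127, 128]
120 [130, 131, 131, 128, 108, 82, 73, 75, 75, 75, 75, 74, 74, 74, 73, 76, 75, 76, 73, 75, 75, 74, 74, 75, 74, 75, 75, 75, 75, 75, 75, 74, 77, 74, 74, 91, 147, 179, 161, 184, 220, 225, 225, 224, 224, 224, 224, 225]
   R [226, 224, 223, 224, 224, 224, 225
[... 2017 characters left out ...]
, 73, 73, 79, 131, 177, 164, 171, 210, 222, 220, 220, 221, 222, 223]
   R [223, 224, 223, 224, 224, 227, 225, 196, 127, 77, 71, 74, 72, 73, 74, 75, 75, 74, 74, 74, 73, 74, 72, 74, 73, 73, 73, 74, 73, 75, 73, 73, 73, 72, 74, 69, 73, 99, 130, 142, 139, 135, 127, 117, 109, 115, 126]
178 [67, 65, 63, 62, 62, 65, 64, 60, 43, 32, 32, 28, 33, 30, 32, 30, 33, 31, 31, 32, 30, 30, 32, 35, 46, 62, 66, 59, 56, 52, 58, 64, 64, 67, 73, 70, 67, 95, 127, 126, 146, 197, 222, 222, 220, 221, 223, 224]
   R [222, 222, 222, 223, 224, 227, 222, 180, 116, 74, 70, 72, 73, 72, 73, 73, 72, 73, 72, 73, 74, 72, 71, 74, 72, 71, 74, 71, 72, 71, 71, 73, 73, 71, 70, 71, 87, 120, 132, 125, 115, 113, 113, 120, 128, 134, 137]
```

```bash
python3 - <<'E'
from h import *
s=monitor.state();print(s["tool_pos"],s["joint_vel"])
plan([.5650,-.1639,.0195],.0892,0)
E
```

```text
[ 0.51790419 -0.16515014  0.19077091] [ 0.00266426  0.05007644  0.0420459  -0.00022297 -0.00207533  0.00016854]
shift u [ 0.0942  0.0025 -0.3425] turn u [0.0016 0.0036 0.0001] rows: pos 3.552649855994278 rot 0.039112515573073346
```

{"method": "step_arm", "body": {"motion": [[0.03,0.001,-0.06,0,0,0,0],[0.07,0.001,-0.12,0,0,0,0],[0.096,0.001,-0.18,0,0,0,0],[0.096,0.001,-0.24,0,0,0,0],[0.096,0.001,-0.3,0,0,0,0],[0.096,0.001,-0.32,0,0,0,0],[0.096,0.001,-0.335,0,0,0,0],[0.096,0.001,-0.335,0,0,0,0],[0.096,0.001,-0.335,0,0,0,0]]}}

```text
time: 17.55
tool_pos: [0.5658, -0.1645, 0.0223]
tool_rot: [0.001, 0.999, 0.045, 0.001]
contact_force: [0.1, -0.3, -0.4]
gripper_width: 0.995
```

```bash
python3 - <<'E'
from h import *
s=monitor.state();print(s["tool_pos"],s["tool_rot"],s["contact_force"])
p=s["tool_pos"];print("lat",-.0888*p[0]+.9961*p[1])
plan([.5650,-.1639,.0195],.0892,0)
E
```

```text
[ 0.56577599 -0.16450349  0.02227597] [6.55483281e-04 9.99005627e-01 4.45595041e-02 1.33324544e-03] [ 0.07210683 -0.27587752 -0.43421364]
lat -0.2141028371944169
shift u [-0.0016  0.0012 -0.0056] turn u [0.0008 0.0018 0.    ] rows: pos 0.05889784273455894 rot 0.01982191206774913
```

{"method": "step_arm", "body": {"motion": [[0,0.0014,-0.004,0,0,0,0],[0,0.0014,-0.004,0,0,0,255],[0,0.0014,-0.004,0,0,0,255],[0,0.0014,-0.004,0,0,0,255],[0,0.0014,-0.004,0,0,0,255],[0,0.0014,-0.004,0,0,0,255]]}}

```text
time: 18.15
tool_pos: [0.5653, -0.1637, 0.0203]
tool_rot: [0.0, 0.999, 0.045, 0.001]
contact_force: [-3.7, 1.5, 6.2]
gripper_width: 0.691
```

{"method": "step_arm", "body": {"motion": [[0.004,0.0004,0,0,0,0,255],[0.006,0.0005,0,0,0,0,255],[0.006,0.0005,0,0,0,0,255]]}}

```text
time: 18.45
tool_pos: [0.5653, -0.1637, 0.0203]
tool_rot: [0.0, 0.999, 0.045, -0.003]
contact_force: [-15.0, -0.1, 15.1]
gripper_width: 0.686
```

{"method": "step_arm", "body": {"motion": [[-0.004,-0.0004,0,0,0,0,255],[-0.005,-0.0004,0,0,0,0,255],[-0.005,-0.0004,0,0,0,0,60],[-0.005,-0.0004,0,0,0,0,30],[-0.005,-0.0004,0,0,0,0,0],[-0.005,-0.0004,0,0,0,0,0],[-0.005,-0.0004,0.06,0,0,0,0],[-0.02,-0.0004,0.15,0,0,0,0],[-0.06,-0.0004,0.24,0,0,0,0],[-0.1,-0.0004,0.32,0,0,0,0]]}}

```text
time: 19.45
tool_pos: [0.5176, -0.1634, 0.1812]
tool_rot: [0.0, 0.999, 0.045, 0.001]
contact_force: [0.1, 0.1, 0.3]
gripper_width: 1.001
```

```bash
python3 - <<'E'
from h import *
K,W,im=cam("wrist","pics/w11.png"); np.savez("w11.npz",K=K,W=W)
s=monitor.state();print(s["tool_pos"],s["tool_rot"],s["time"])
cv2.imwrite("pics/w11a.png",cv2.resize(im[40:240,200:460,::-1],None,fx=3,fy=3,interpolation=cv2.INTER_CUBIC))
g=cv2.cvtColor(im,cv2.COLOR_RGB2GRAY).astype(float)
for r in (120,140,160):
    row=g[r-1:r+2].mean(0); print(r,[int(x) for x in row[250:300]]); print("   R",[int(x) for x in row[345:392]])
E
```

```text
[ 0.51891759 -0.1648262   0.18914083] [0.00317157 0.99898746 0.04458838 0.00508559] 19.5
120 [131, 131, 129, 130, 131, 132, 121, 93, 69, 69, 72, 74, 73, 72, 75, 72, 73, 75, 74, 73, 74, 75, 74, 74, 76, 73, 74, 74, 74, 74, 76, 73, 74, 75, 74, 74, 73, 74, 76, 84, 106, 148, 202, 224, 225, 224, 223, 223, 223, 224]
   R [152, 210, 226, 224, 224, 224, 224, 224, 224, 224, 225, 223, 202, 154, 104, 80, 81, 80, 82, 79, 80, 80, 82, 80, 81, 81, 80, 81, 81, 80, 81, 81, 81, 80, 79, 81, 80, 80, 81, 81, 80, 80, 81, 80, 80, 75, 86]
140 [118, 118, 119, 120, 119, 121, 123, 113, 88, 71, 71, 74, 75, 73, 75, 73, 73, 75, 73, 75, 74, 75, 75, 75, 75, 75, 76, 73, 75, 75, 73, 74, 75, 73, 74, 74, 75, 75, 74, 70, 106, 162, 200, 221, 224, 224, 224, 223, 223, 224]
   R [168, 215, 225, 225, 224, 225, 223, 224, 224, 224, 226, 214, 175, 110, 76, 73, 75, 75, 74, 74, 75, 75, 74, 74, 75, 74, 75, 75, 73, 74, 76, 74, 74, 73, 74, 74, 73, 74, 74, 73, 73, 75, 73, 71, 74, 99, 128]
160 [128, 130, 131, 128, 130, 130, 129, 130, 125, 106, 78, 71, 71, 72, 73, 69, 64, 66, 65, 57, 51, 54, 55, 50, 44, 45, 45, 43, 37, 39, 48, 53, 50, 51, 56, 63, 63, 62, 68, 72, 79, 112, 164, 204, 220, 222, 221, 222, 223, 223]
   R [216, 226, 224, 223, 223, 223, 223, 223, 224, 225, 223, 188, 129, 83, 71, 73, 74, 74, 73, 73, 74, 75, 75, 75, 74, 73, 74, 73, 73, 74, 74, 74, 73, 73, 73, 72, 73, 72, 74, 73, 72, 73, 70, 80, 98, 108, 110]
```

View pics/w11a.png

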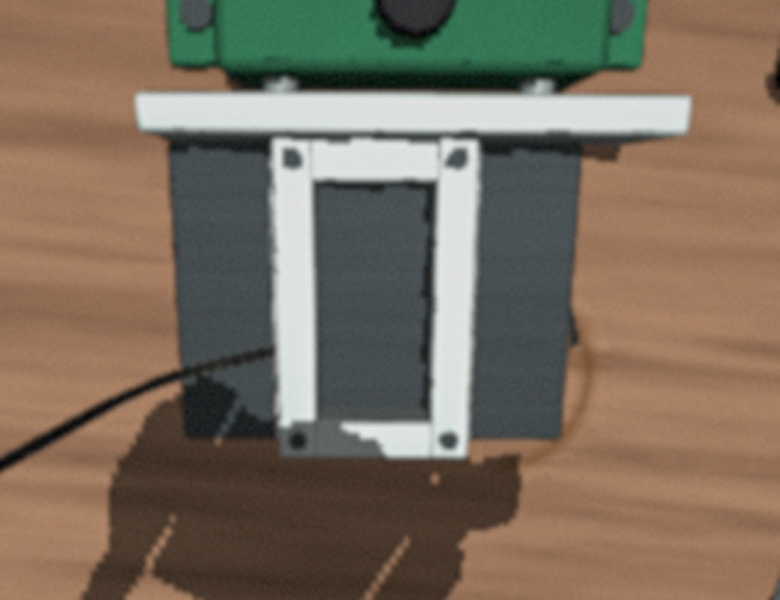

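{"method": "step_arm", "body": {"motion": [[-0.08,0.04,0.02,0,0,0,0],[-0.17,0.07,0.02,0,0,0,0],[-0.25,0.12,0.02,0,0,-0.02,0],[-0.31,0.19,0.02,0,0,-0.04,0],[-0.31,0.28,0.02,0,0,-0.059,0],[-0.32,0.37,0.02,0,0,-0.059,0],[-0.32,0.46,0.02,0,0,-0.059,0],[-0.32,0.55,0.02,0,0,-0.059,0],[-0.31,0.64,0.02,0,0,-0.059,0],[-0.3,0.73,0.02,0,0,-0.059,0]]}}

```text
time: 20.5
tool_pos: [0.3675, 0.2038, 0.1892]
tool_rot: [0.0, 1.0, 0.001, 0.001]
contact_force: [-0.0, -0.2, 0.6]
gripper_width: 1.003
```

{"method": "step_arm", "body": {"motion": [[0,0.07,0,0,-0.09,0,0],[0.02,0.13,0,0,-0.18,0,0],[0.04,0.19,-0.04,0,-0.27,0,0],[0.05,0.22,-0.08,0,-0.36,0,0],[0.05,0.22,-0.1,0,-0.372,0,0],[0.05,0.22,-0.1,0,-0.372,0,0],[0.05,0.22,-0.1,0,-0.372,0,0]]}}

```text
time: 21.2
tool_pos: [0.393, 0.3118, 0.1395]
tool_rot: [0.0, 0.961, 0.0, 0.276]
contact_force: [0.8, 0.2, -0.3]
gripper_width: 1.003
```

```bash
python3 - <<'E'
from h import *
K,W,im=cam("wrist","pics/w12.png"); np.savez("w12.npz",K=K,W=W)
s=monitor.state();print(s["tool_pos"],s["tool_rot"],s["time"],s["joint_pos"])
print([(d["box"],d["p"]) for d in eyes.look_for("cover","wrist")])
E
```

```text
[0.39371702 0.31190549 0.14052415] [-2.66825994e-04  9.61045254e-01 -2.40650413e-04  2.76390831e-01] 21.25 [ 0.71617664 -0.4229447   2.25414732 -0.45327939  0.92027947  2.4935356 ]
[([308.6, 214.3, 85.9, 117.7], 0.91)]
```

View pics/w12.png

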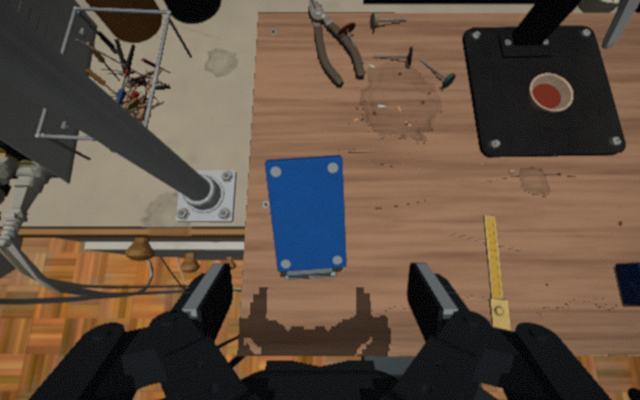

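```bash
python3 - <<'E'
import cv2
im=cv2.imread("pics/w12.png"); cv2.imwrite("pics/w12a.png",cv2.resize(im[145:290,250:370],None,fx=4,fy=4,interpolation=cv2.INTER_CUBIC))
E
```

```text
(no output)
```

View pics/w12a.png

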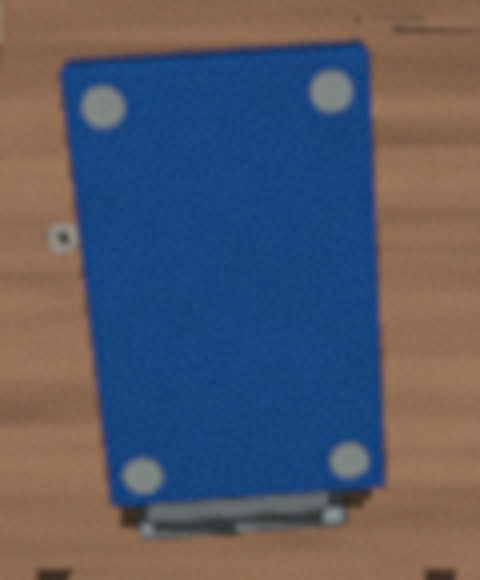

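```bash
python3 - <<'E'
from h import *
from scipy.optimize import least_squares
d=np.load("w12.npz");K,W=d["K"],d["W"]
gi=np.array([(65,69),(369,50),(385,487),(112,505)])/4+[250,145]
h=.012
LG=np.array([[.048,.03,h],[.048,-.03,h],[-.048,-.03,h],[-.048,.03,h]])
def pts(p,L,sl=0,z=0): return L@(R.from_euler("z",p[2]).as_matrix()@R.from_euler("y",-sl).as_matrix()).T+[p[0],p[1],z]
K2=K.copy();K2[0,0]*=.98;K2[1,1]*=.98
r=least_squares(lambda p:(proj(K2,W,pts(p,LG,p[4],p[3]))-gi).ravel(),[.44,.31,0,.049,.55],x_scale=[.01,.01,.1,.01,.1]);print("free",r.x.round(4),r.fun.round(1))
for z in (.045,.049):
    r=least_squares(lambda p:(proj(K2,W,pts(p,LG,.5585,z))-gi).ravel(),[.44,.31,0]);print(z,r.x.round(4),r.fun.round(1))
E
```

```text
free [0.4413 0.3213 0.0667 0.0468 0.5264] [ 0.  -0.   0.   0.  -0.1 -0.1  0.   0.1]
0.045 [0.4419 0.3213 0.0662] [ 0.1  1.  -0.   1.  -0.6 -1.   0.4 -1. ]
0.049 [0.441  0.3212 0.066 ] [-0.6  0.1  0.6  0.1  0.  -0.2 -0.  -0.1]
```

```bash
python3 - <<'E'
from h import *
p=[.441,.3208,.066];th=.5585
N=R.from_euler("z",p[2]).as_matrix()@[-np.sin(th),0,np.cos(th)]; print(N)
for h in (.04,-.0015): plan(np.array([p[0],p[1],.049])+h*N,p[2],th)
E
```

```text
[-0.52876098 -0.03494899  0.84805094]
shift u [ 0.0516  0.015  -0.1161] turn u [-0.0008  0.0014  0.0445] rows: pos 1.2793600436485788 rot 0.44588093798309036
shift u [ 0.0955  0.0179 -0.1865] turn u [-0.0008  0.0014  0.0445] rows: pos 2.1028104088283106 rot 0.44588093798309036
```

{"method": "step_arm", "body": {"motion": [[0.02,0.012,-0.05,0,0.001,0.0445,0],[0.04,0.015,-0.09,0,0.001,0.0445,0],[0.052,0.015,-0.116,0,0.001,0.0445,0],[0.07,0.0165,-0.145,0,0.001,0.0445,0],[0.085,0.0175,-0.17,0,0.001,0.0445,0],[0.0955,0.018,-0.1865,0,0.001,0.0445,0],[0.0955,0.018,-0.1865,0,0.001,0.0445,0],[0.0955,0.018,-0.1865,0,0.001,0.0445,0]]}}

```text
time: 22.1
tool_pos: [0.4413, 0.3207, 0.0467]
tool_rot: [-0.009, 0.961, 0.032, 0.275]
contact_force: [-0.1, -0.5, 0.2]
gripper_width: 1.002
```

```bash
python3 - <<'E'
from h import *
K,W,im=cam("wrist","pics/w13.png")
s=monitor.state();print(s["tool_pos"],s["tool_rot"],s["time"],s["contact_force"])
p=[.441,.3208,.066];th=.5585
N=R.from_euler("z",p[2]).as_matrix()@[-np.sin(th),0,np.cos(th)]
plan(np.array([p[0],p[1],.049])-.0015*N,p[2],th)
E
```

```text
[0.44120551 0.32088427 0.04690903] [-0.00929491  0.96071014  0.0320228   0.2755434 ] 22.15 [-0.02062396 -0.27701657  1.21497043]
shift u [ 0.0012 -0.0001  0.0016] turn u [-0.0001  0.0001 -0.0005] rows: pos 0.02016840048334322 rot 0.004968467032045998
```

View pics/w13.png

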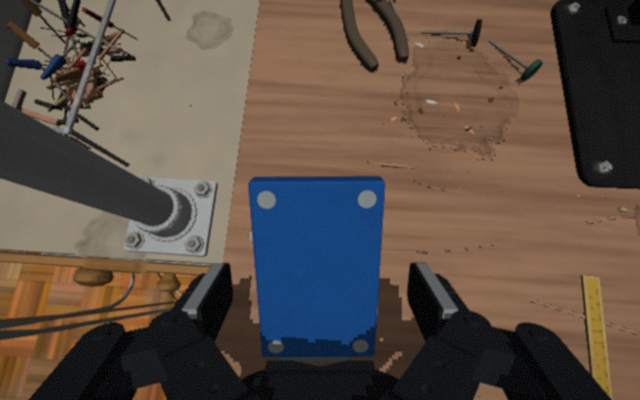

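{"method": "step_arm", "body": {"motion": [[0.001,0,0.0016,0,0,0,0],[0.001,0,0.0016,0,0,0,255],[0.001,0,0.0016,0,0,0,255],[0.001,0,0.0016,0,0,0,255],[0.001,0,0.0016,0,0,0,255],[0.001,0,0.0016,0,0,0,255]]}}

```text
time: 22.75
tool_pos: [0.441, 0.321, 0.0476]
tool_rot: [-0.009, 0.961, 0.032, 0.275]
contact_force: [-6.8, -1.4, 8.3]
gripper_width: 0.683
```

```bash
python3 - <<'E'
from h import *
s=monitor.state();print(s["tool_pos"],s["tool_rot"],s["time"],s["contact_force"],s["gripper_width"])
E
```

```text
[0.44100015 0.32100867 0.04761202] [-0.00904301  0.96082022  0.03222347  0.27514428] 22.75 [-6.77394572 -1.42160493  8.33330549] 0.6833477785281542
```

{"method": "step_arm", "body": {"motion": [[-0.02,-0.0015,0.032,0,0,0,255],[-0.045,-0.003,0.072,0,0,0,255],[-0.07,-0.0045,0.112,0,0,0,255],[-0.07,-0.0045,0.16,0,0,0,255],[-0.07,-0.0045,0.22,0,0,0,255]]}}

```text
time: 23.25
tool_pos: [0.4043, 0.3176, 0.1553]
tool_rot: [-0.008, 0.961, 0.033, 0.273]
contact_force: [1.0, 0.0, -1.7]
gripper_width: 0.679
```

```bash
python3 - <<'E'
from h import *
K,W,im=cam("wrist","pics/w14.png")
s=monitor.state();print(s["tool_pos"],s["tool_rot"],s["time"],s["contact_force"],s["gripper_width"])
plan([.355,.15,.17],.066,0)
E
```

```text
[0.40758822 0.32007959 0.1632961 ] [-0.01125544  0.9599321   0.0323395   0.27813278] 23.3 [3.81443025 3.03146579 3.03962007] 0.678774911872722
shift u [-0.1052 -0.3402  0.0134] turn u [-0.0276  0.3751 -0.0009] rows: pos 3.5630060560764303 rot 3.763077851376913
```

View pics/w14.png

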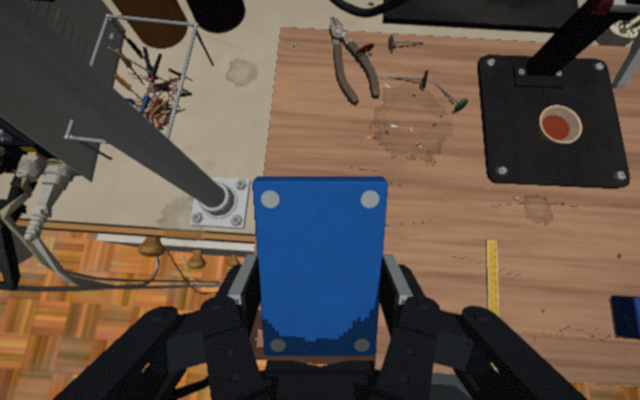

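{"method": "step_arm", "body": {"motion": [[-0.03,-0.06,0.02,-0.007,0.09,0,255],[-0.06,-0.12,0.02,-0.014,0.18,0,255],[-0.08,-0.19,0.02,-0.02,0.27,0,255],[-0.095,-0.27,0.02,-0.026,0.355,0,255],[-0.1,-0.35,0.02,-0.027,0.374,0,255],[-0.1,-0.43,0.02,-0.027,0.374,0,255],[-0.1,-0.51,0.02,-0.027,0.374,0,255],[-0.1,-0.59,0.02,-0.027,0.374,0,255],[-0.1,-0.67,0.02,-0.027,0.374,0,255],[-0.1,-0.75,0.02,-0.027,0.374,0,255]]}}

```text
time: 24.3
tool_pos: [0.3555, -0.0582, 0.166]
tool_rot: [0.002, 0.999, 0.034, -0.002]
contact_force: [0.9, 0.2, -1.3]
gripper_width: 0.679
```

```bash
python3 - <<'E'
from h import *
s=monitor.state();print(s["tool_pos"],s["tool_rot"],s["time"],s["contact_force"],s["gripper_width"],s["joint_pos"])
n=np.array([.9961,.0888]);t=np.array([-.0888,.9961]);
c=n*(.5661*.9961-.1645*.0888)+t*(-.2134); print("C",c)
p=c-.025*n; plan([p[0],p[1],.12],.0892,0)
E
```

```text
[ 0.35554508 -0.05816619  0.1659964 ] [ 0.00189277  0.99941902  0.03394988 -0.00233241] 24.3 [ 0.85221899  0.21728426 -1.32782315] 0.6792152588412567 [-0.36539988 -0.61994765  2.26313051 -0.00531431  1.50123664  1.13786019]
C [ 0.56609232 -0.16379127]
shift u [ 0.3713 -0.2157 -0.092 ] turn u [ 0.0027 -0.003   0.0142] rows: pos 4.391364281787513 rot 0.14753054131195953
```

{"method": "step_arm", "body": {"motion": [[0.02,-0.08,0,0.003,-0.003,0.014,255],[0.06,-0.15,0,0.003,-0.003,0.014,255],[0.12,-0.2,0,0.003,-0.003,0.014,255],[0.2,-0.215,0,0.003,-0.003,0.014,255],[0.28,-0.215,0,0.003,-0.003,0.014,255],[0.34,-0.215,-0.04,0.003,-0.003,0.014,255],[0.371,-0.215,-0.09,0.003,-0.003,0.014,255],[0.371,-0.215,-0.09,0.003,-0.003,0.014,255],[0.371,-0.215,-0.09,0.003,-0.003,0.014,255]]}}

```text
time: 25.2
tool_pos: [0.5405, -0.1637, 0.1202]
tool_rot: [-0.001, 0.999, 0.045, -0.002]
contact_force: [-0.2, -0.1, -1.2]
gripper_width: 0.677
```

```bash
python3 - <<'E'
from h import *
K,W,im=cam("wrist","pics/w15.png")
s=monitor.state();print(s["tool_pos"],s["tool_rot"],s["time"],s["contact_force"],s["gripper_width"])
n=np.array([.9961,.0888])
p=np.array([.5661,-.1638])-.012*n; plan([p[0],p[1],.055],.0892,0)
E
```

```text
[ 0.5410322  -0.1640305   0.12153144] [-4.60856488e-04  9.99004839e-01  4.45959912e-02 -5.63468713e-04] 25.25 [ 0.34242384 -0.66875462 -1.32327188] 0.6822106953513882
shift u [ 0.0262 -0.0017 -0.1331] turn u [-0.0006 -0.0008 -0.    ] rows: pos 1.3563367428760869 rot 0.009711769775956714
```

View pics/w15.png

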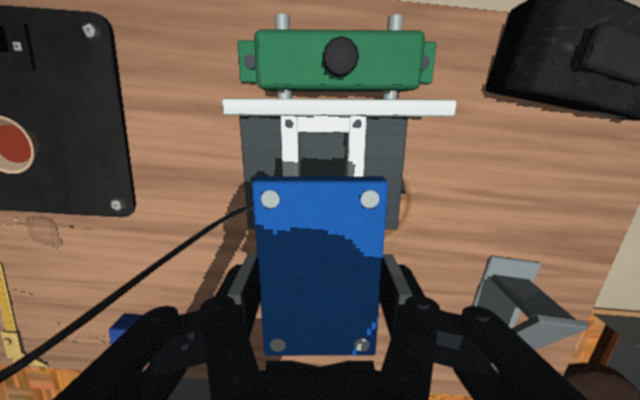

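{"method": "step_arm", "body": {"motion": [[0.01,-0.001,-0.03,0,-0.001,0,255],[0.02,-0.0015,-0.06,0,-0.001,0,255],[0.026,-0.0015,-0.09,0,-0.001,0,255],[0.026,-0.0015,-0.12,0,-0.001,0,255],[0.026,-0.0015,-0.135,0,-0.001,0,255],[0.026,-0.0015,-0.142,0,-0.001,0,255],[0.026,-0.0015,-0.142,0,-0.001,0,255]]}}

```text
time: 25.95
tool_pos: [0.5541, -0.1647, 0.0498]
tool_rot: [-0.001, 0.999, 0.045, -0.0]
contact_force: [-0.1, 0.2, -1.2]
gripper_width: 0.681
```

```bash
python3 - <<'E'
from h import *
K,W,im=cam("wrist","pics/w16.png")
s=monitor.state();print(s["tool_pos"],s["tool_rot"],s["time"],s["contact_force"],s["gripper_width"])
p=s["tool_pos"];print("lat",-.0888*p[0]+.9961*p[1])
n=np.array([.9961,.0888])
p=np.array([.5661,-.1638])-.004*n; plan([p[0],p[1],.042],.0892,0)
E
```

```text
[ 0.55465748 -0.16495632  0.05065853] [-3.69063381e-04  9.99008165e-01  4.45214913e-02  6.22231110e-04] 26.0 [-0.43289935 -0.33292877 -1.32484018] 0.6818444847892666
lat -0.21356657370543397
shift u [ 0.0149  0.0016 -0.0173] turn u [-0.0005  0.0008  0.0001] rows: pos 0.22911611377450167 rot 0.009688326877924433
```

View pics/w16.png

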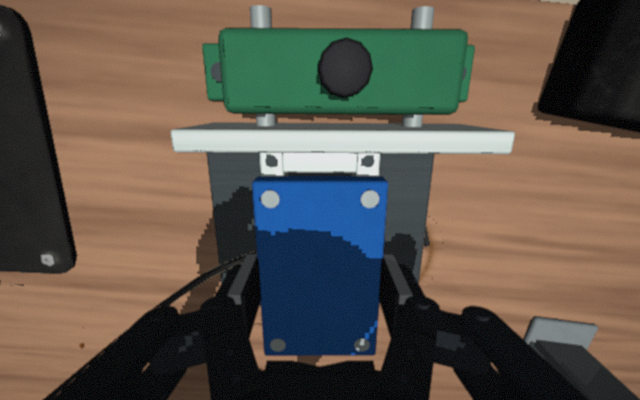

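{"method": "step_arm", "body": {"motion": [[0.004,0.0004,-0.006,0,0.001,0,255],[0.009,0.0008,-0.012,0,0.001,0,255],[0.012,0.001,-0.014,0,0.001,0,255],[0.012,0.001,-0.014,0,0.001,0,255]]}}

```text
time: 26.4
tool_pos: [0.5608, -0.1643, 0.0436]
tool_rot: [-0.0, 0.999, 0.045, -0.0]
contact_force: [0.6, 0.0, -2.0]
gripper_width: 0.683
```

{"method": "step_arm", "body": {"motion": [[0.001,0.0001,-0.003,0,0,0,255],[0.002,0.0002,-0.004,0,0,0,255],[0.002,0.0002,-0.004,0,0,0,255]]}}

```text
time: 26.7
tool_pos: [0.5615, -0.1642, 0.0415]
tool_rot: [-0.0, 0.999, 0.045, -0.0]
contact_force: [-0.2, 0.1, -1.9]
gripper_width: 0.678
```

{"method": "step_arm", "body": {"motion": [[0.001,0.0001,-0.002,0,0,0,255],[0.002,0.0002,-0.003,0,0,0,255],[0.002,0.0002,-0.003,0,0,0,255]]}}

```text
time: 27.0
tool_pos: [0.5628, -0.1644, 0.0406]
tool_rot: [-0.0, 0.999, 0.045, -0.0]
contact_force: [-2.3, 0.1, 2.0]
gripper_width: 0.679
```

Touched down on the frame; now a gentle slide to the fence.

{"method": "step_arm", "body": {"motion": [[0.003,0.0003,0,0,0,0,255],[0.006,0.0005,0,0,0,0,255],[0.006,0.0005,0,0,0,0,255]]}}

```text
time: 27.3
tool_pos: [0.5653, -0.1642, 0.0406]
tool_rot: [-0.0, 0.999, 0.045, -0.001]
contact_force: [-6.0, -0.5, 5.9]
gripper_width: 0.685
```

{"method": "step_arm", "body": {"motion": [[0.003,0.0003,0,0,0,0,255],[0.004,0.0004,0,0,0,0,255],[0.004,0.0004,0,0,0,0,255]]}}

```text
time: 27.6
tool_pos: [0.5653, -0.1642, 0.0405]
tool_rot: [-0.0, 0.999, 0.045, -0.004]
contact_force: [-12.7, 0.1, 11.2]
gripper_width: 0.677
```

{"method": "step_arm", "body": {"motion": [[-0.003,0.0012,0.001,0,0,0,255],[0,0.0012,0,0,0,0,255],[0.002,0.0012,0,0,0,0,255],[0.002,0.0012,0,0,0,0,255]]}}

```text
time: 28.0
tool_pos: [0.5653, -0.1638, 0.0405]
tool_rot: [-0.0, 0.999, 0.045, -0.005]
contact_force: [-17.6, -1.2, 13.9]
gripper_width: 0.681
```

{"method": "step_arm", "body": {"motion": [[-0.004,-0.0004,0.0006,0,0,0,255],[-0.005,-0.0004,0.0006,0,0,0,255],[-0.005,-0.0004,0.0006,0,0,0,60],[-0.005,-0.0004,0.0006,0,0,0,30],[-0.005,-0.0004,0.0006,0,0,0,0],[-0.005,-0.0004,0.0006,0,0,0,0]]}}

```text
time: 28.6
tool_pos: [0.5664, -0.1632, 0.0404]
tool_rot: [-0.0, 0.999, 0.045, 0.0]
contact_force: [-0.4, -0.1, -0.1]
gripper_width: 1.003
```

```bash
python3 - <<'E'
from h import *
K,W,im=cam("wrist","pics/w17.png")
s=monitor.state();print(s["tool_pos"],s["tool_rot"],s["time"],s["contact_force"],s["gripper_width"])
E
```

```text
[ 0.56631646 -0.16321484  0.04039514] [-4.59660371e-04  9.99002509e-01  4.46517148e-02 -8.09352713e-06] 28.65 [-0.2728313   0.54593944  0.38243073] 0.9996181073860321
```

View pics/w17.png

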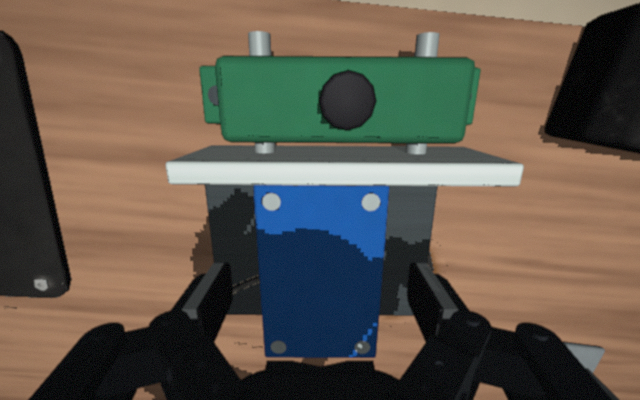

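{"method": "step_arm", "body": {"motion": [[0,0,0.04,0,0,0,0],[0,0,0.1,0,0,0,0],[-0.03,0,0.18,0,0,0,0],[-0.08,0,0.27,0,0,0,0],[-0.1,0,0.3,0,0,0,0],[-0.1,0,0.3,0,0,0,0],[-0.1,0,0.3,0,0,0,0]]}}

```text
time: 29.35
tool_pos: [0.5161, -0.1632, 0.1899]
tool_rot: [-0.0, 0.999, 0.045, -0.0]
contact_force: [-0.6, -0.1, -1.1]
gripper_width: 1.002
```

```bash
python3 - <<'E'
from h import *
K,W,im=cam("wrist","pics/w18.png"); np.savez("w18.npz",K=K,W=W)
s=monitor.state();print(s["tool_pos"],s["tool_rot"],s["time"])
cv2.imwrite("pics/w18a.png",cv2.resize(im[40:240,200:460,::-1],None,fx=3,fy=3,interpolation=cv2.INTER_CUBIC))
g=im[:,:,0].astype(float)
for r in (120,140,160):
    row=g[r-1:r+2].mean(0); print(r,[int(x) for x in row[250:300]]); print("   R",[int(x) for x in row[345:395]])
E
```

```text
[ 0.51572752 -0.1629298   0.18872354] [-0.00103128  0.99900292  0.04462009 -0.00107523] 29.4
120 [163, 164, 163, 163, 164, 164, 163, 166, 161, 135, 91, 69, 70, 71, 69, 72, 71, 71, 70, 71, 72, 72, 70, 74, 70, 73, 72, 73, 71, 73, 71, 71, 71, 72, 73, 73, 71, 71, 73, 74, 68, 59, 41, 32, 33, 33, 33, 32, 34, 36]
   R [36, 35, 33, 34, 35, 37, 34, 34, 33, 37, 33, 35, 34, 34, 49, 71, 77, 77, 75, 77, 76, 77, 75, 77, 76, 76, 74, 77, 75, 76, 75, 76, 76, 74, 75, 75, 75, 74, 75, 77, 76, 76, 74, 72, 73, 104, 144, 157, 157, 158]
140 [147, 147, 146, 148, 146, 147, 147, 148, 148, 147, 134, 94, 68, 68, 68, 70, 68, 69, 69, 70, 69, 69, 69, 70, 68, 69, 68, 69, 69, 70, 70, 69, 70, 68, 70, 68, 69, 68, 71, 71, 69, 64, 45, 31, 34, 32, 36, 35, 33, 34]
   R [36, 33, 37, 33, 35, 32, 36, 36, 34, 34, 35, 35, 33, 46, 65, 72, 71, 71, 71, 72, 70, 72, 72, 72, 70, 73, 72, 72, 73, 71, 73, 71, 72, 73, 70, 72, 71, 72, 71, 73, 71, 71, 68, 67, 99, 147, 167, 170, 172, 171]
160 [163, 162, 163, 161, 158, 151, 145, 135, 114, 97, 80, 63, 41, 35, 41, 40, 38, 43, 52, 51, 51, 58, 69, 64, 61, 63, 72, 74, 71, 67, 70, 73, 72, 69, 70, 70, 71, 70, 72, 72, 70, 66, 51, 36, 32, 33, 34, 33, 35, 35]
   R [35, 34, 33, 34, 36, 34, 32, 35, 36, 34, 32, 34, 44, 64, 72, 72, 72, 70, 73, 71, 72, 70, 73, 72, 71, 70, 72, 71, 73, 72, 71, 71, 71, 72, 73, 72, 71, 72, 71, 70, 69, 70, 103, 144, 158, 154, 153, 146, 140, 131]
```

View pics/w18a.png

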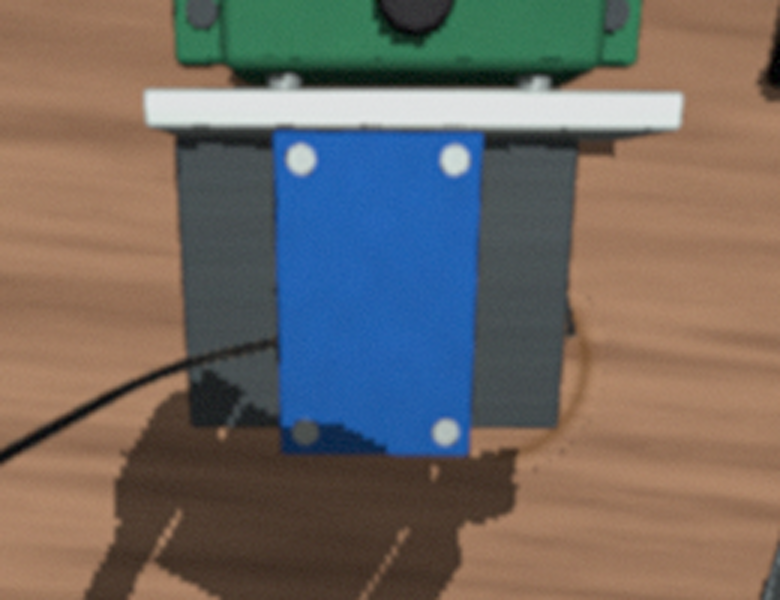

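{"method": "step_arm", "body": {"motion": [[-0.06,0,0.02,0,-0.08,0,0],[-0.12,0,0.02,0,-0.17,0,0],[-0.18,0,0,0,-0.26,0,0],[-0.24,0,-0.04,0,-0.35,0,0],[-0.26,0,-0.06,0,-0.4,0,0],[-0.26,0,-0.06,0,-0.4,0,0],[-0.26,0,-0.06,0,-0.4,0,0]]}}

```text
time: 30.1
tool_pos: [0.386, -0.1635, 0.1597]
tool_rot: [0.012, 0.955, 0.042, 0.294]
contact_force: [-0.0, -1.3, 0.3]
gripper_width: 1.001
```

```bash
python3 - <<'E'
from h import *
K,W,im=cam("wrist","pics/w19.png"); np.savez("w19.npz",K=K,W=W)
s=monitor.state();print(s["tool_pos"],s["tool_rot"],s["time"])
cv2.imwrite("pics/w19a.png",cv2.resize(im[20:220,190:450,::-1],None,fx=3,fy=3,interpolation=cv2.INTER_CUBIC))
cam("side","pics/s2.png");cam("scene","pics/c2.png")
im=cv2.imread("pics/s2.png"); cv2.imwrite("pics/s2a.png",cv2.resize(im[130:280,240:440],None,fx=4,fy=4,interpolation=cv2.INTER_CUBIC))
E
```

```text
[ 0.38688948 -0.16376259  0.16157887] [0.01284245 0.95447527 0.04268002 0.29494144] 30.15
```

View pics/w19a.png

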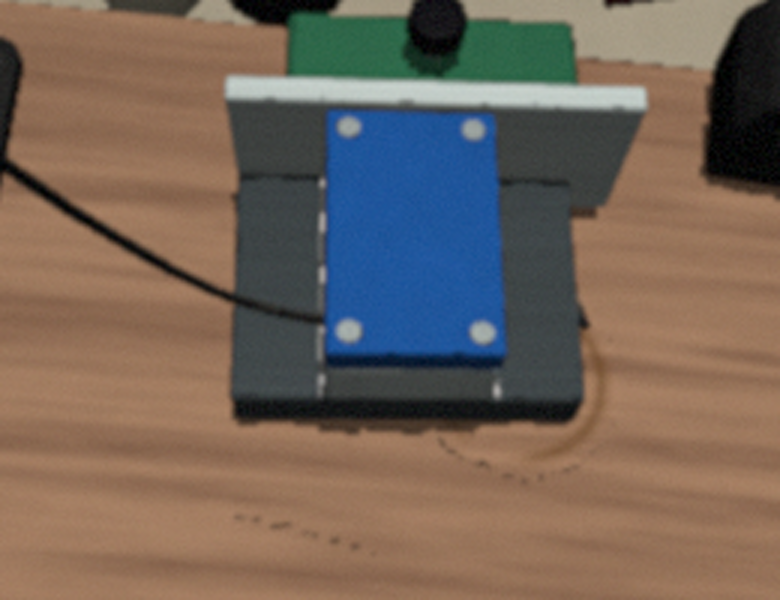

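View pics/s2a.png

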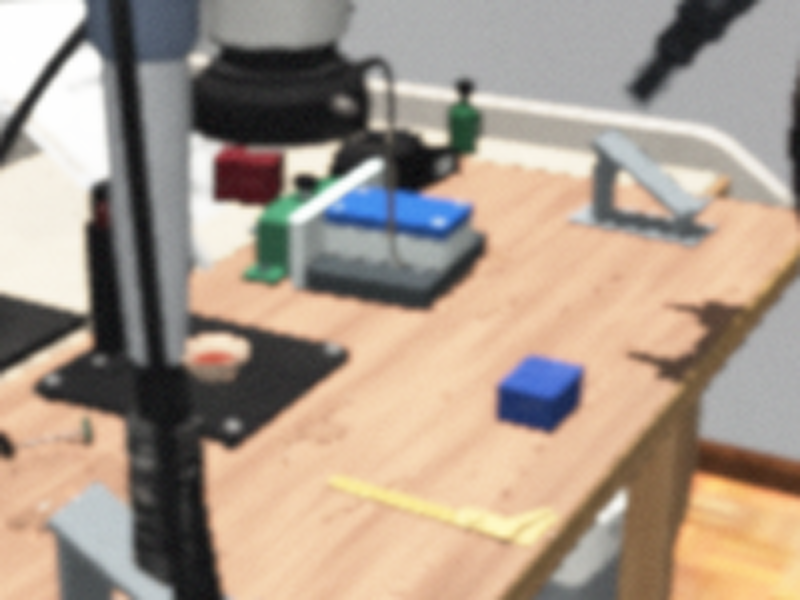

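```bash
python3 - <<'E'
from h import *
s=monitor.state();print(s["time"],s["contact_force"],s["joint_vel"])
print(manip.job_done())
E
```

```text
30.25 [ 0.24071719 -0.00674153 -0.08723655] [ 0.00529203  0.00099144 -0.00092785  0.00220986  0.00449803 -0.00732523]
the job is handed in; nothing more can be done
None
```

The mould set is stacked against the fence and handed in at 30.3 s, with the gripper open and clear of everything.

- **Base plate:** I pushed it with two open fingertips at once instead of walking the corners. It stopped dead against the fence at about 39 N. The load on the two fingers was nearly even, and the picture shows the far edge flush. The push left it about 8 to 10 mm to +y of the stop's centre. That was not asked for, so I left it; the far edge still lies on the fence.
- **Frame:** I laid it flat and slid it to the fence at about 14 N. The first check showed it 1.1 mm off the lane centre, so I re-gripped and moved it. It then measured within about 0.1 mm, between the lines.
- **Cover:** I laid it on the frame and slid it back at 13 to 18 N. It measured within about 0.3 mm of the plate's centre line.
- **Final pictures:** they show the near and far ends lined up. I judged the near ends by eye, not by measurement. The side view shows the wax and gauge in place. I never went near the tester, but I did not measure any of the three again.
- **Disagreements:** the wrist camera's scale read about 2% off, and its sideways position about 1.4 mm off, against the known sizes and contact points. I corrected for both. A thin wire hanging from the microscope runs through the plate area in the pictures, but it caused no noticeable resistance.

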